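Change the batch in a bench tumbling barrel with a bayonet lid

ROBOT

A 6-joint arm with a two-finger parallel gripper is mounted at the origin on the work surface. World frame = base frame: x ahead of the robot, y to its left, z up, the work surface at z = 0. Lengths are in m, angles in rad, forces in N, time in s.
With the tool pointing down it reaches from about 0.35 to 0.95 m from the base axis. Payload 17.4 kg.
Tool frame: the origin (TCP) lies midway between the tips of the shut fingers; the grasp point (between the pads) lies env.tcp_to_grasp behind it (env.tcp_to_grasp is the distance from the TCP to the grasp point, in m); z points along the fingers, y is the direction in which the jaws open and shut (so a half turn about z gives the same grasp; the last joint's range is limited). The gripper opens to 93 mm and grips with 3 to 60 N. Pads are 15 mm wide; open, the fingers measure 128 mm over their backs; the gripper's body (75 mm by 188 mm) begins 65 mm behind the grasp point.
Start: joints at [1.274, 0.116, 1.442, -0, 1.584, -0.038], TCP at [0.173, 0.653, 0.219] pointing down, gripper open.
Joint ranges: [-2.83, 2.83], [-0.83, 2.19], [0.07, 2.5], [-1.14, 4.28], [0.01, 3], [-2.97, 2.97]. Speed limits (rad/s): [1.89, 1.89, 2.22, 3.14, 3.14, 3.14].

INTERFACE

Orientations are given as [roll, pitch, yaw] about the fixed x, y, z axes, in that order (R = Rz(yaw) Ry(pitch) Rx(roll)).
In Python, from rig import monitor, eyes, env gives the robot as it stands.
- The arm moves only by the tool move_arm, never from a script. Its argument "plan" is a list of rows, each a list of 3 entries, a list of its own where there are three numbers: the turn, a rotation vector about the tool's x, y, z in rad, then the shift along the tool's x, y, z in m, then the finger opening in m, from 0 to 0.093. In form: [[[ax, ay, az], [dx, dy, dz], gripper], ...]. A call has exactly 8 rows; each row is the pose to reach, as a shift and turn from the pose commanded when the call began, along the tool's axes at that moment; what a row does not reach only later rows make up. A row lasts 1/8 s, in which the tool goes at most 62.5 mm and 10.7 degrees, less where a joint would pass 70% of its speed; a pose out of reach is approached as far as the arm can. A call with a gripper value outside its range is refused whole. The fingers move at their own pace and stop on an object; "grip_force" is the grip in N (left out, the last holds). Time passes only in rows, so rows that repeat a pose let the fingers close, or fill a call up. It gives the time, the measured TCP pose, the force and the opening at its end, in the units of the state.
- monitor.get_state(): the state, without advancing time (a new reading comes with each control period).
- eyes.get_image(name): name is "side" or "top"; returns the picture (384x512x3 uint8, red, green, blue); there is no depth.
- eyes.calibration(name): a dict with "vfov" (degrees; the focal length in pixels is half the picture's height over the tangent of half this angle, whatever the lens; pixels are square), "cx", "cy" (the principal point, pixels), "camera_from_world" (4x4, takes a point from world to camera coordinates). Camera axes: x right, y down, z forward; pixel columns grow to the right and rows downward; lengths in m; the calibration is good to about 2 mm. A picture is of the moment at which its call begins. calibration takes no time and is no camera call.
- env.close_job(): hands the job in, once; it reports no verdict.
The state is a dict: "t": time; "joints": joint angles; "qvel": joint speeds; "joint_torque": joint torques, N m; "tool_pos": TCP position; "orientation": TCP orientation; "contact_force": force on the tool from outside, world axes, zero at the start; "wrist_torque": the same for the moment, N m; "gripper_width": opening from 0.0 (shut) to 1.0 (fully open).
Only numpy, scipy, OpenCV 4.12 (cv2) and the standard library are available. Lean on these libraries where they do the work, as an engineer would, in place of code of your own. Each camera call takes 0.05 s, during which the arm holds its last target.

TASK

The tumbling barrel has finished a batch of lamp bases: press its lid in, give it a quarter turn anticlockwise, lift it off and lay it flat on the bench, right way up, then tip the barrel over by its handle until every base has dropped out into the catch tray, and stand it fully upright again. Put all the lamp bases waiting on the bench into the empty barrel and lock the lid back on: ears into the notches, press in against the spring, a quarter turn clockwise to the stop, and let it spring up home in its catch. Leave the two reflectors and the side cutters where they are.

Things in the scene. Friction and masses are not known exactly. Their poses are not given: they have to be found in the camera images.
- barrel (a joint): tilt of the tumbling barrel on its two side trunnions: 0 upright (against a stop), up to 2.3 rad as the mouth tips over towards the tray. Stiff trunnions (0.5 N m): it stays where left. Their level axis lies 165 mm above the bench, 58 mm below seat, along that point's x; positive tilt is right-handed about that x
- gasket (a joint): travel (m) of the sprung ring under the lid: 0 with the lid locked, -0.004 free (no lid, or a lid resting on it unlocked), +0.010 fully pressed in; the spring pushes up with 3 N free, 7 N at 0, 12 N at +0.005, 17 N at +0.010
- seat (a point): point on the barrel's axis where the centre of the lid's underside lies when locked; 223 mm above the bench with the barrel upright; tilts with the barrel. z: barrel axis towards the mouth, x: along the trunnions, -y: the side it pours to. Aluminium barrel, 118 mm across outside, 108 mm inside; inner floor 118 mm below this point; sprung ring in the mouth 106 mm inside
- handle (a point): middle of the barrel's pouring handle: level round black bar 12 mm thick, 104 mm long, parallel to the trunnions, on the side away from the tray, 47 mm clear of the collar; fixed on the barrel at y +135, z -13 mm in the frame of seat, so it swings over the top on a circle of 142 mm radius about the trunnions; the bar can turn between the fingers
- tray_in (a point): centre of the inner floor (4 mm above the bench) of the steel catch tray, fixed between the tumbler's feet, under the barrel and out to its pouring side; inside 176 mm (x) by 222 mm (y), walls 30 mm high; the barrel pours towards its -y
- lid_grip (a point): lid: aluminium disc 132 mm across, 6 mm thick, flat below, with two opposite ears (14 mm wide, 6 mm thick, to 79 mm from the axis) and a black rib on top, 86 mm long, 14 mm wide, 34 mm high; 0.3 kg. Point: on its axis, 29 mm above its underside, 11 mm below the rib's top; x along rib and ears (either way round fits), z up. Starts locked on the barrel
- raw_1_c (a point): waiting lamp base (may be absent), first standing on the bench to the right of the tray: square-flanged aluminium, 60 mm tall: flange 36 x 36 x 8 mm at the foot, round body above it 26 mm across (fins 29 mm, 15 to 36 mm above the foot), 60 g. Point: its centre, on its axis 30 mm above the foot; z from flange to top, x and y square to the flange
- raw_2_c (a point): waiting lamp base (may be absent), first standing on the bench to the right of the tray: square-flanged aluminium, 60 mm tall: flange 36 x 36 x 8 mm at the foot, round body above it 26 mm across (fins 29 mm, 15 to 36 mm above the foot), 60 g. Point: its centre, on its axis 30 mm above the foot; z from flange to top, x and y square to the flange
- raw_3_c (a point): waiting lamp base (may be absent), first standing on the bench to the right of the tray: square-flanged aluminium, 60 mm tall: flange 36 x 36 x 8 mm at the foot, round body above it 26 mm across (fins 29 mm, 15 to 36 mm above the foot), 60 g. Point: its centre, on its axis 30 mm above the foot; z from flange to top, x and y square to the flange
- raw_4_c (a point): waiting lamp base (may be absent), first standing on the bench to the right of the tray: square-flanged aluminium, 60 mm tall: flange 36 x 36 x 8 mm at the foot, round body above it 26 mm across (fins 29 mm, 15 to 36 mm above the foot), 60 g. Point: its centre, on its axis 30 mm above the foot; z from flange to top, x and y square to the flange
- done_1_c (a point): finished lamp base (may be absent), first inside the closed barrel: square-flanged aluminium, 60 mm tall: flange 36 x 36 x 8 mm at the foot, round body above it 26 mm across (fins 29 mm, 15 to 36 mm above the foot), 60 g. Point: its centre, on its axis 30 mm above the foot; z from flange to top, x and y square to the flange
- done_2_c (a point): finished lamp base (may be absent), first inside the closed barrel: square-flanged aluminium, 60 mm tall: flange 36 x 36 x 8 mm at the foot, round body above it 26 mm across (fins 29 mm, 15 to 36 mm above the foot), 60 g. Point: its centre, on its axis 30 mm above the foot; z from flange to top, x and y square to the flange
- done_3_c (a point): finished lamp base (may be absent), first inside the closed barrel: square-flanged aluminium, 60 mm tall: flange 36 x 36 x 8 mm at the foot, round body above it 26 mm across (fins 29 mm, 15 to 36 mm above the foot), 60 g. Point: its centre, on its axis 30 mm above the foot; z from flange to top, x and y square to the flange
- reflector_1: bystander: mirrored glass lamp reflector standing mouth down, 96 mm across, 72 mm tall; origin at the centre of its underside
- reflector_2: bystander: mirrored glass lamp reflector standing mouth down, 96 mm across, 72 mm tall; origin at the centre of its underside
- cutters: bystander: side cutters with blue handles lying on the bench, about 105 mm long; origin below the joint
- collar (a point): centre of the top of the barrel's bayonet collar, 13 mm above seat, same axes; 176 mm across, 140 mm inside. Two open notches, 33 mm wide, at +y and -y let the lid's ears in and out; roofed pockets at +x and -x hold them. A roof 5 mm lower joins notch to pocket, so the lid turns only while pressed 5 mm (best 7 to 9) below locked height; stops end the quarter turn
There are look-alikes about, which are no part of the job. Leave any blue look-alike of the part that bears raw_4_c alone.

How it is judged:
On the way, in this order (a step that is already met when the one before it is completed fails the run):
1. the lid is off the barrel and lies flat on the bench (horizontal distance between lid_grip and seat above 0.16 m and height (world z) of lid_grip below 0.034 m and angle between lid_grip's own z axis and vertical below 0.1 rad), for 0.2 s.
2. the barrel is tipped past level (92 degrees or more) (value of joint barrel above 1.6 rad), for 0.1 s.
3. every finished base lies in the tray and the barrel stands upright again (x of done_1_c in the frame of tray_in between -0.09 and 0.09 m and y of done_1_c in the frame of tray_in between -0.113 and 0.113 m and height (world z) of each of done_1_c, done_2_c, done_3_c below 0.075 m and x of done_2_c in the frame of tray_in between -0.09 and 0.09 m and y of done_2_c in the frame of tray_in between -0.113 and 0.113 m and x of done_3_c in the frame of tray_in between -0.09 and 0.09 m and y of done_3_c in the frame of tray_in between -0.113 and 0.113 m and value of joint barrel below 0.06 rad), for 0.2 s.
At the end, for the whole second after the job is handed in: finished bases in the tray (centre within its walls); barrel upright within 0.06 rad; all waiting bases in the barrel below the lid; lid locked: rib within 0.15 rad of the trunnion line, centred within 7 mm, at locked height within 2.5 mm, level, its seal ring at rest (all of step 3 and horizontal distance between each of raw_1_c, raw_2_c, raw_3_c, raw_4_c and seat below 0.052 m and z of raw_1_c in the frame of seat between -0.12 and -0.005 m and z of raw_2_c in the frame of seat between -0.12 and -0.005 m and z of raw_3_c in the frame of seat between -0.12 and -0.005 m and z of raw_4_c in the frame of seat between -0.12 and -0.005 m and horizontal distance between lid_grip and seat below 0.007 m and z of lid_grip in the frame of seat between 0.0265 and 0.0315 m and angle between the x axis of lid_grip and the x axis of seat, either way round below 0.15 rad and angle between lid_grip's own z axis and vertical below 0.08 rad and value of joint gasket below 0.0025 m and velocity of joint gasket below 0.01 m/s); the robot touches nothing.
It fails at once if a reflector or the side cutters moved more than 30 mm (distance of any of reflector_1, reflector_2, cutters from where it was at the start of the episode above 0.03 m).
Of raw_1, raw_2, raw_3, raw_4 only 2 to 4 are there at a start; the rules pass over those that are not, and their reading is None.
Of done_1, done_2, done_3 only 2 to 3 are there at a start; the rules pass over those that are not, and their reading is None.
At some moment in a run one of raw_1, raw_2, raw_3, raw_4 may be knocked a few centimetres aside while the robot is not near it.
It also fails if it takes over 208 s, if anything falls off the work surface, if the arm or the gripper's body presses on something with over 40 N, if the wrist force passes 120 N, or if a joint passes its speed limit or range.

## Working session

There is one attempt and no reset: what is moved stays moved. The work goes in short steps, Python scripts to look and compute and a tool call to move; the robot and the scene stay as the last step left them, time stands still between calls to the robot, and variables do not carry over. Pictures are saved under pics/ and viewed, and the job is handed in when it is done.

Besides the shell and the picture viewer there is one more tool, called after "Request:" by a JSON object that holds its "fn" and its "kwargs", one argument or row to a line. move_arm: Moves the arm, as the interface text tells. Its arguments: {"type":"object","properties":{"plan":{"type":"array"},"grip_force":{"type":"number"}},"required":["plan"]}

```bash
ls; mkdir -p pics; python3 - <<'E'
from rig import monitor, eyes, env
import cv2
print(monitor.get_state()); print(env.tcp_to_grasp)
for n in ("side","top"):
    c=eyes.calibration(n); print(n,c)
    cv2.imwrite(f"pics/{n}0.png",cv2.resize(eyes.get_image(n)[:,:,::-1],(800,600),interpolation=cv2.INTER_CUBIC))
E
```

```text
pics
{'t': 0.0, 'joints': array([ 1.27418302e+00,  1.16508942e-01,  1.44226432e+00, -2.56002899e-05,
        1.58394979e+00, -3.77924193e-02]), 'qvel': array([-1.63099734e-04,  4.28059222e-04,  7.65862656e-04, -3.32190365e-04,
        6.40478403e-04,  5.96555942e-06]), 'joint_torque': array([-9.70420501e-05, -7.21251369e+01, -6.22615886e+01,  7.78462272e-02,
        2.37271388e-02, -1.65062006e-04]), 'tool_pos': array([0.17271623, 0.65233431, 0.21789027]), 'orientation': array([-3.14046209e+00, -1.71304028e-05,  2.88277143e+00]), 'contact_force': array([-0.58780138,  0.10703217, -0.16206479]), 'wrist_torque': array([-0.03795285,  0.05191926, -0.00021626]), 'gripper_width': 1.0013537795703653}
0.0188
side {'vfov': 51.242852218976815, 'cx': 259.6062065778967, 'cy': 189.4317745131082, 'camera_from_world': array([[ 0.84817903, -0.52969204, -0.004323  , -0.45609169],
       [-0.26700976, -0.42047735, -0.86712432,  0.30375588],
       [ 0.45749112,  0.73663094, -0.49807301,  0.88699576],
       [ 0.        ,  0.        ,  0.        ,  1.        ]])}
top {'vfov': 49.360009258443405, 'cx': 252.80928673919487, 'cy': 187.52486026880896, 'camera_from_world': array([[-2.47500119e-03, -9.99848676e-01,  1.72191467e-02,
         1.53265446e-02],
       [-9.88192091e-01, -1.92569370e-04, -1.53219952e-01,
         5.87703101e-01],
       [ 1.53200082e-01, -1.73950441e-02, -9.88042078e-01,
         1.20302421e+00],
       [ 0.00000000e+00,  0.00000000e+00,  0.00000000e+00,
         1.00000000e+00]])}
```

View pics/side0.png

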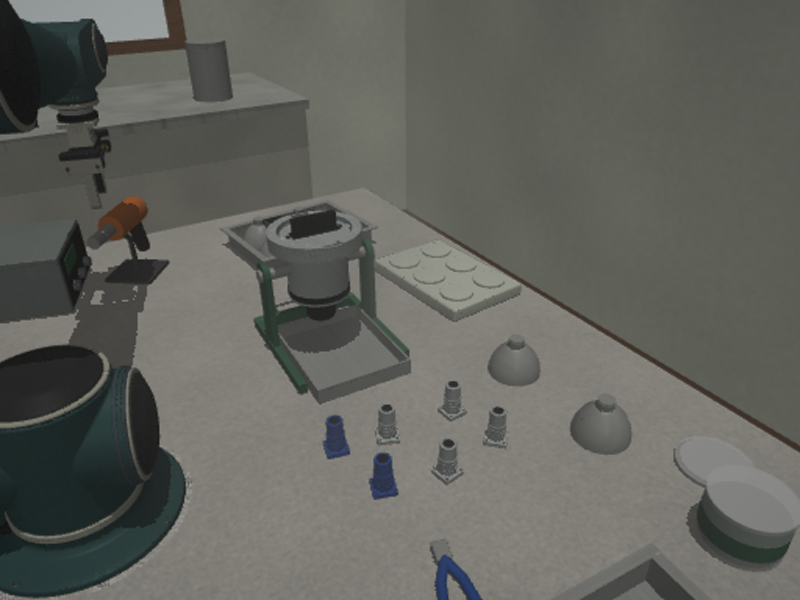

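View pics/top0.png

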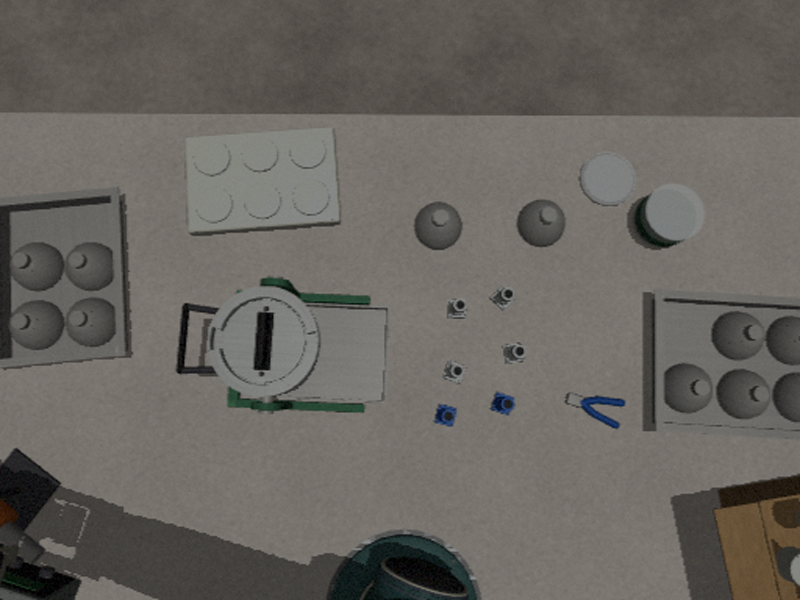

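```bash
cat > h.py <<'E'
import numpy as np, cv2
from rig import monitor, eyes, env
from scipy.spatial.transform import Rotation as R
def K(n):
    c=eyes.calibration(n); f=192/np.tan(np.radians(c['vfov']/2)); return f,c['cx'],c['cy'],np.array(c['camera_from_world'])
def p2w(n,u,v,z):
    f,cx,cy,T=K(n); d=T[:3,:3].T@np.array([(u-cx)/f,(v-cy)/f,1]); o=-T[:3,:3].T@T[:3,3]
    return o+d*(z-o[2])/d[2]
def w2p(n,p):
    f,cx,cy,T=K(n); q=T[:3,:3]@np.array(p)+T[:3,3]; return np.array([f*q[0]/q[2]+cx,f*q[1]/q[2]+cy])
def snap(n,name,box=None,pts=None):
    im=eyes.get_image(n)[:,:,::-1].copy()
    if box is None: box=(0,0,512,384)
    x0,y0,x1,y1=box; s=min(800/(x1-x0),600/(y1-y0))
    o=cv2.resize(im[y0:y1,x0:x1],None,fx=s,fy=s,interpolation=cv2.INTER_CUBIC)
    o=cv2.convertScaleAbs(o,alpha=1.6)
    for p in (pts or []):
        u,v=w2p(n,p); cv2.circle(o,(int((u+.5-x0)*s),int((v+.5-y0)*s)),2,(0,0,255),-1)
    cv2.imwrite(f'pics/{name}.png',o); print(name,'scale',s,'origin',x0,y0)
def st():
    s=monitor.get_state()
    print('t',s['t'].__round__(2) if hasattr(s['t'],'__round__') else s['t'],'tcp',np.round(s['tool_pos'],4),'rpy',np.round(s['orientation'],3),'F',np.round(s['contact_force'],1),'g',round(s['gripper_width'],3),'q',np.round(s['joints'],2)); return s
def delta(pos,rpy=None):
    """shift,turn in current tool frame from measured pose to reach world TCP pos / rpy"""
    s=monitor.get_state(); A=R.from_euler('xyz',s['orientation'])
    d=A.inv().apply(np.array(pos)-s['tool_pos'])
    t=np.zeros(3) if rpy is None else (A.inv()*R.from_euler('xyz',rpy)).as_rotvec()
    print('turn',np.round(t,4),'shift',np.round(d,4)); return t,d
E
python3 - <<'E'
from h import *
snap('top','barrel0',(110,170,260,275))
snap('top','raws0',(265,170,355,280))
snap('side','raws0s',(190,230,340,330))
E
```

```text
barrel0 scale 5.333333333333333 origin 110 170
raws0 scale 5.454545454545454 origin 265 170
raws0s scale 5.333333333333333 origin 190 230
```

View pics/barrel0.png

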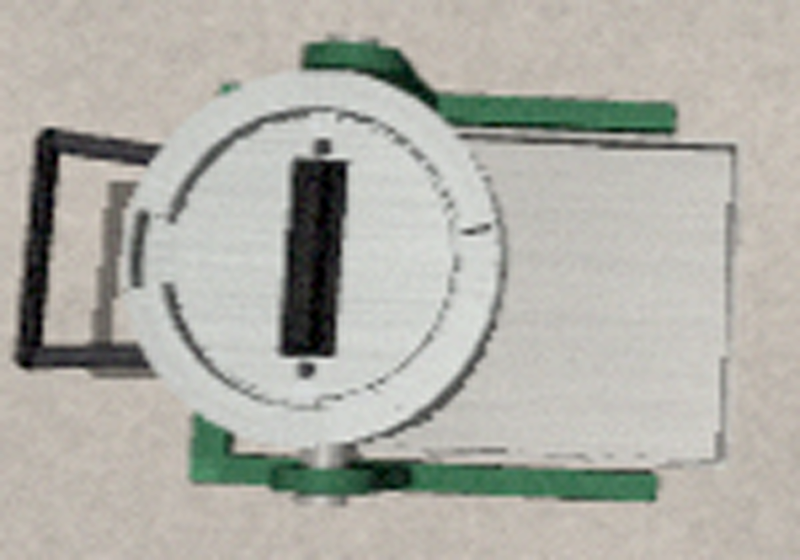

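View pics/raws0.png

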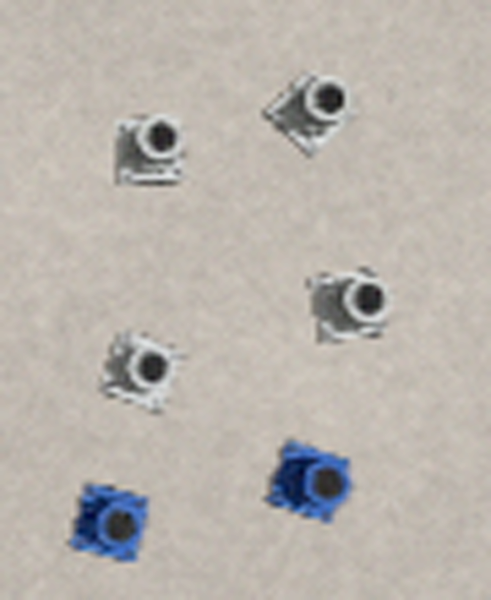

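View pics/raws0s.png

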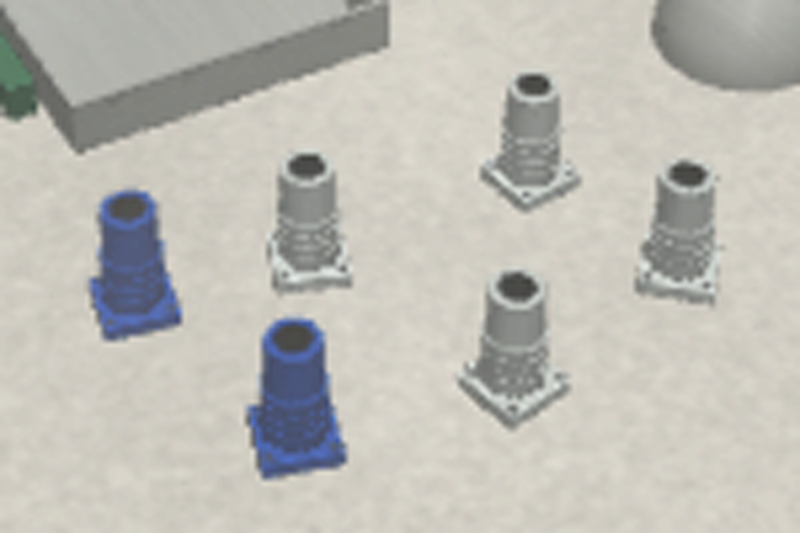

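```bash
python3 - <<'E'
from h import *
s=5.3333
def P(n,X,Y,z,s,x0,y0): return p2w(n,X/s+x0-.5,Y/s+y0-.5,z)
B=lambda X,Y,z:P('top',X,Y,z,5.3333,110,170)
print('collar c',B(313,257,.236), 'L',B(125,257,.236),'R',B(500,257,.236),'T',B(313,70,.236),'B',B(313,445,.236))
for p in [(295,158),(348,160),(282,352),(333,356)]: print('rib',B(*p,.263))
print('ear dots',B(322,147,.229),B(305,370,.229))
print('handle',B(48,132,.21),B(30,365,.21))
print('tray BR',B(737,147,.034),B(720,462,.034))
Q=lambda X,Y,z:P('top',X,Y,z,5.4545,265,170)
for p in [(161,136),(327,98),(369,299),(152,368),(120,525),(327,483)]: print('raw top',Q(*p,.06))
S=lambda X,Y,z:P('side',X,Y,z,5.3333,190,230)
for p in [(307,165),(533,84),(688,174),(517,287),(128,206),(294,336)]: print('side top',S(*p,.06))
E
```

```text
collar c [0.48213315 0.22880776 0.236     ] L [0.48222604 0.31610756 0.236     ] R [0.48204049 0.141721   0.236     ] T [0.57058734 0.23132487 0.236     ] B [0.39546385 0.22634145 0.236     ]
rib [0.52525609 0.23332163 0.263     ]
rib [0.5243267  0.20912242 0.263     ]
rib [0.4370085  0.23655027 0.263     ]
rib [0.43517159 0.21355021 0.263     ]
ear dots [0.53480989 0.22733709 0.229     ] [0.43000411 0.23231638 0.229     ]
handle [0.54462224 0.36245906 0.21      ] [0.43321356 0.36575669 0.21      ]
tray BR [0.56046247 0.02990817 0.034     ] [0.38544988 0.03937886 0.034     ]
raw top [ 0.56482664 -0.10657271  0.06      ]
raw top [ 0.58563483 -0.1972013   0.06      ]
raw top [ 0.47670299 -0.21662453  0.06      ]
raw top [ 0.44019865 -0.09957826  0.06      ]
raw top [ 0.35808332 -0.08130151  0.06      ]
raw top [ 0.37959451 -0.19126042  0.06      ]
side top [ 0.44070705 -0.09747407  0.06      ]
side top [ 0.5642982  -0.10405584  0.06      ]
side top [ 0.58541191 -0.19638242  0.06      ]
side top [ 0.47623128 -0.21494792  0.06      ]
side top [ 0.35807521 -0.07882257  0.06      ]
side top [ 0.38058886 -0.18910669  0.06      ]
```

```bash
cat >> h.py <<'E'
SEAT=np.array([0.482,0.229,0.223]); YAW=-0.045
def bpt(p,seat=None,yaw=None,tilt=0):
    """barrel-frame (seat frame) point -> world"""
    seat=SEAT if seat is None else seat; yaw=YAW if yaw is None else yaw
    p=np.array(p,float)+[0,0,.058]; q=R.from_euler('xyz',[tilt,0,yaw]).apply(p)
    return q+seat-[0,0,.058]
def model(seat=None,yaw=None):
    P=[]
    for a in np.linspace(0,2*np.pi,40,endpoint=False):
        P.append([.088*np.cos(a),.088*np.sin(a),.013])
    for i in (-1,1):
        for j in (-1,1): P.append([i*.043,j*.007,.040])
    for x in np.linspace(-.052,.052,6): P.append([x,.135,-.013])
    return [bpt(p,seat,yaw) for p in P]
E
python3 - <<'E'
from h import *
snap('top','b1',(110,170,260,275),model())
snap('side','b1s',(150,110,260,260),model())
E
```

```text
b1 scale 5.333333333333333 origin 110 170
b1s scale 4.0 origin 150 110
```

View pics/b1.png

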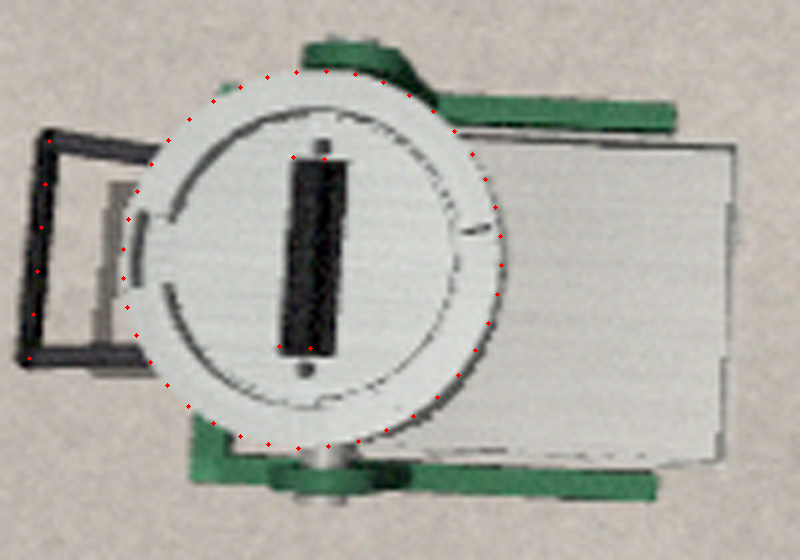

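View pics/b1s.png

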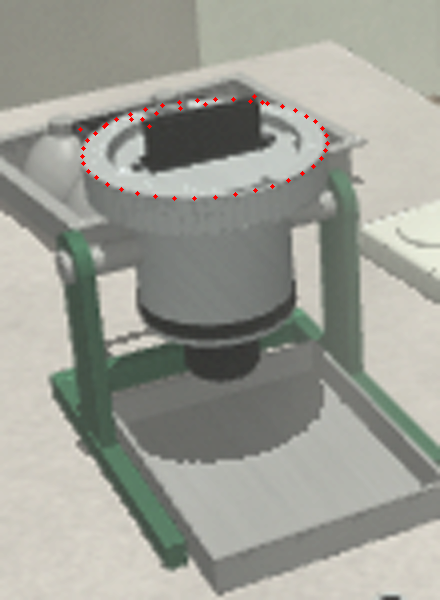

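```bash
python3 - <<'E'
from h import *
delta([.482,.229,.36],[np.pi,0,-.045])
E
```

```text
turn [-1.0000e-04  3.0000e-04  2.9278e+00] shift [-0.4073 -0.3303 -0.1414]
```

Request:
{"fn": "move_arm", "kwargs": {
  "plan": [
    [[0,0,0.18],[0,0,-0.06],0.093],
    [[0,0,0.36],[0,0,-0.12],0.093],
    [[0,0,0.54],[-0.045,-0.036,-0.142],0.06],
    [[0,0,0.72],[-0.09,-0.073,-0.142],0.05],
    [[0,0,0.9],[-0.135,-0.11,-0.142],0.05],
    [[0,0,1.08],[-0.18,-0.146,-0.142],0.05],
    [[0,0,1.26],[-0.225,-0.182,-0.142],0.05],
    [[0,0,1.44],[-0.27,-0.22,-0.142],0.05]
  ],
  "grip_force": 60
}}

```text
t: 1.35
tool_pos: [0.3782, 0.3691, 0.3607]
orientation: [3.141, -0.0, 1.437]
contact_force: [1.0, 1.2, -0.5]
gripper_width: 0.539
```

```bash
python3 - <<'E'
from h import *
st();delta([.482,.229,.36],[np.pi,0,-.045])
E
```

```text
t 1.35 tcp [0.3782 0.3691 0.3607] rpy [ 3.141 -0.     1.437] F [ 1.   1.2 -0.5] g 0.539 q [ 0.73 -0.2   1.52 -0.    1.82  0.86]
turn [ 0.0000e+00 -4.0000e-04  1.4822e+00] shift [-0.125   0.1216  0.0007]
```

Request:
{"fn": "move_arm", "kwargs": {
  "plan": [
    [[0,0,0.185],[-0.04,0.04,0],0.05],
    [[0,0,0.37],[-0.08,0.08,0],0.05],
    [[0,0,0.555],[-0.125,0.1216,0],0.05],
    [[0,0,0.74],[-0.125,0.1216,0],0.05],
    [[0,0,0.925],[-0.125,0.1216,0],0.05],
    [[0,0,1.11],[-0.125,0.1216,0],0.05],
    [[0,0,1.295],[-0.125,0.1216,0],0.05],
    [[0,0,1.482],[-0.125,0.1216,0],0.05]
  ]
}}

```text
t: 2.35
tool_pos: [0.4821, 0.2312, 0.3607]
orientation: [-3.142, -0.0, -0.045]
contact_force: [0.1, 0.1, 0.6]
gripper_width: 0.535
```

```bash
python3 - <<'E'
from h import *
st();delta([.482,.229,.233],[np.pi,0,-.045])
snap('top','b2',(110,150,260,275))
snap('side','b2s',(140,60,290,200))
E
```

```text
t 2.35 tcp [0.4821 0.2312 0.3607] rpy [-3.142 -0.    -0.045] F [0.1 0.1 0.6] g 0.535 q [ 0.4  -0.19  1.51  0.    1.82  2.02]
turn [-0.0001 -0.0001 -0.0003] shift [0.     0.0023 0.1277]
b2 scale 4.8 origin 110 150
b2s scale 4.285714285714286 origin 140 60
```

View pics/b2s.png

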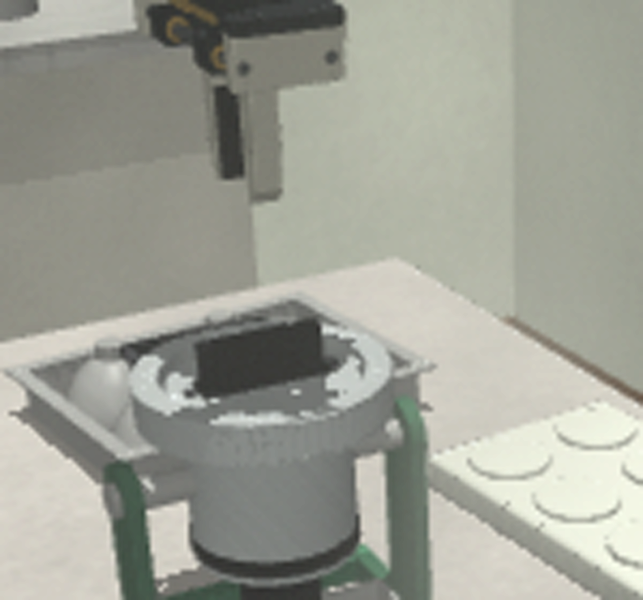

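Request:
{"fn": "move_arm", "kwargs": {
  "plan": [
    [[0,0,0],[0,0.002,0.04],0.05],
    [[0,0,0],[0,0.002,0.08],0.05],
    [[0,0,0],[0,0.002,0.11],0.05],
    [[0,0,0],[0,0.002,0.127],0.05],
    [[0,0,0],[0,0.002,0.127],0.05],
    [[0,0,0],[0,0.002,0.127],0.0],
    [[0,0,0],[0,0.002,0.127],0.0],
    [[0,0,0],[0,0.002,0.127],0.0]
  ],
  "grip_force": 30
}}

```text
t: 3.45
tool_pos: [0.4822, 0.2293, 0.2343]
orientation: [-3.141, -0.001, -0.039]
contact_force: [-0.2, 0.5, 0.9]
gripper_width: 0.262
```

```bash
python3 - <<'E'
from h import *
st();
snap('top','b3',(110,150,260,275))
snap('side','b3s',(140,60,290,200))
E
```

```text
t 3.45 tcp [0.4822 0.2293 0.2343] rpy [-3.141e+00 -1.000e-03 -3.900e-02] F [-0.2  0.5  0.9] g 0.262 q [ 0.4  -0.2   1.72  0.    1.62  2.01]
b3 scale 4.8 origin 110 150
b3s scale 4.285714285714286 origin 140 60
```

View pics/b3s.png

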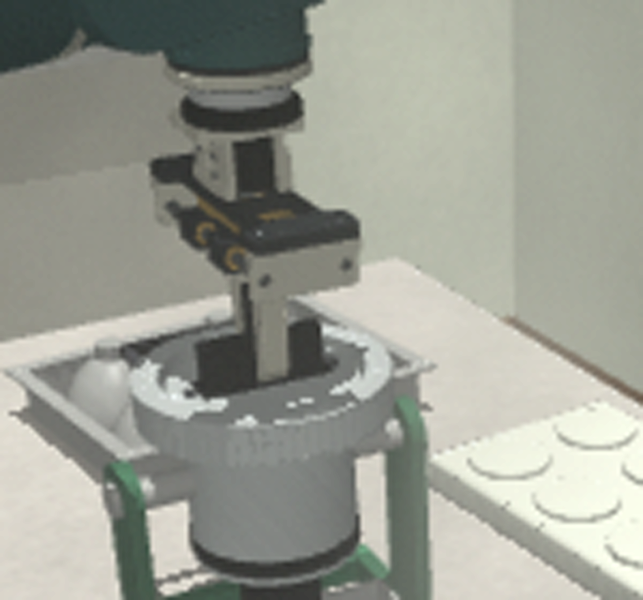

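Request:
{"fn": "move_arm", "kwargs": {
  "plan": [
    [[0,0,0],[0,0,0],0.0],
    [[0,0,0],[0,0,0],0.0],
    [[0,0,0],[0,0,0],0.0],
    [[0,0,0],[0,0,0],0.0],
    [[0,0,0],[0,0,0],0.0],
    [[0,0,0],[0,0,0],0.0],
    [[0,0,0],[0,0,0.002],0.0],
    [[0,0,0],[0,0,0.004],0.0]
  ],
  "grip_force": 60
}}

```text
t: 4.55
tool_pos: [0.4821, 0.2293, 0.2299]
orientation: [-3.141, -0.0, -0.039]
contact_force: [0.1, -0.6, 7.3]
gripper_width: 0.146
```

Request:
{"fn": "move_arm", "kwargs": {
  "plan": [
    [[0,0,0],[0,0,0.002],0.0],
    [[0,0,0],[0,0,0.004],0.0],
    [[0,0,0],[0,0,0.004],0.0],
    [[0,0,0],[0,0,0.004],0.0],
    [[0,0,0],[0,0,0.004],0.0],
    [[0,0,0],[0,0,0.004],0.0],
    [[0,0,0],[0,0,0.004],0.0],
    [[0,0,0],[0,0,0.004],0.0]
  ]
}}

```text
t: 5.55
tool_pos: [0.4821, 0.2293, 0.2265]
orientation: [-3.141, -0.001, -0.039]
contact_force: [-2.6, -0.8, 11.4]
gripper_width: 0.145
```

```bash
python3 - <<'E'
from h import *
st();
snap('top','b4',(110,150,260,275))
snap('side','b4s',(140,60,290,200))
E
```

```text
t 5.55 tcp [0.4821 0.2293 0.2265] rpy [-3.141e+00 -1.000e-03 -3.900e-02] F [-2.6 -0.8 11.4] g 0.145 q [ 0.4  -0.2   1.73 -0.    1.6   2.01]
b4 scale 4.8 origin 110 150
b4s scale 4.285714285714286 origin 140 60
```

View pics/b4s.png

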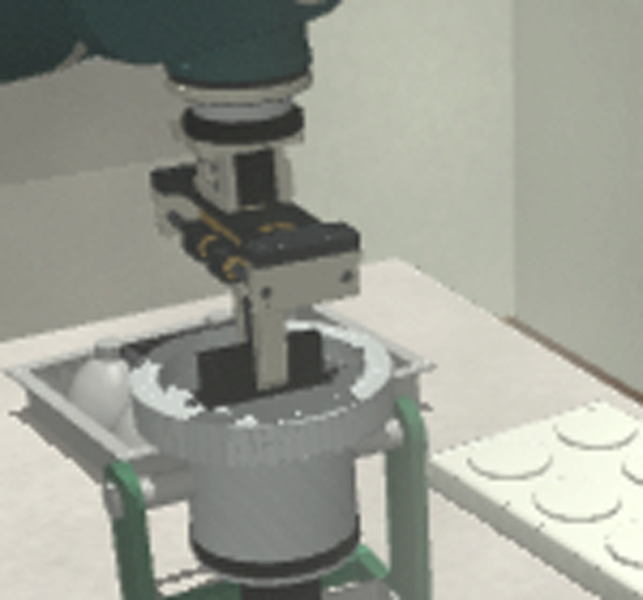

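Request:
{"fn": "move_arm", "kwargs": {
  "plan": [
    [[0,0,-0.14],[0,0,0],0.0],
    [[0,0,-0.28],[0,0,0],0.0],
    [[0,0,-0.42],[0,0,0],0.0],
    [[0,0,-0.56],[0,0,0],0.0],
    [[0,0,-0.7],[0,0,0],0.0],
    [[0,0,-0.84],[0,0,0],0.0],
    [[0,0,-0.98],[0,0,0],0.0],
    [[0,0,-1.12],[0,0,0],0.0]
  ]
}}

```text
t: 6.65
tool_pos: [0.4823, 0.2294, 0.2266]
orientation: [3.141, -0.001, 1.085]
contact_force: [-0.8, 0.5, 11.7]
gripper_width: 0.144
```

Request:
{"fn": "move_arm", "kwargs": {
  "plan": [
    [[0,0,-0.12],[0,0,0],0.0],
    [[0,0,-0.24],[0,0,0],0.0],
    [[0,0,-0.34],[0,0,0],0.0],
    [[0,0,-0.41],[0,0,0],0.0],
    [[0,0,-0.45],[0,0,0],0.0],
    [[0,0,-0.45],[0,0,0],0.0],
    [[0,0,-0.45],[0,0,0],0.0],
    [[0,0,-0.45],[0,0,0],0.0]
  ]
}}

```text
t: 7.65
tool_pos: [0.4823, 0.2294, 0.2266]
orientation: [3.14, -0.001, 1.531]
contact_force: [-0.6, 0.2, 11.1]
gripper_width: 0.146
```

```bash
python3 - <<'E'
from h import *
st();
snap('top','b5',(110,150,260,275))
snap('side','b5s',(140,60,290,200))
E
```

```text
t 7.65 tcp [0.4823 0.2294 0.2266] rpy [ 3.140e+00 -1.000e-03  1.531e+00] F [-0.6  0.2 11.1] g 0.146 q [ 0.4  -0.2   1.73 -0.    1.6   0.44]
b5 scale 4.8 origin 110 150
b5s scale 4.285714285714286 origin 140 60
```

View pics/b5s.png

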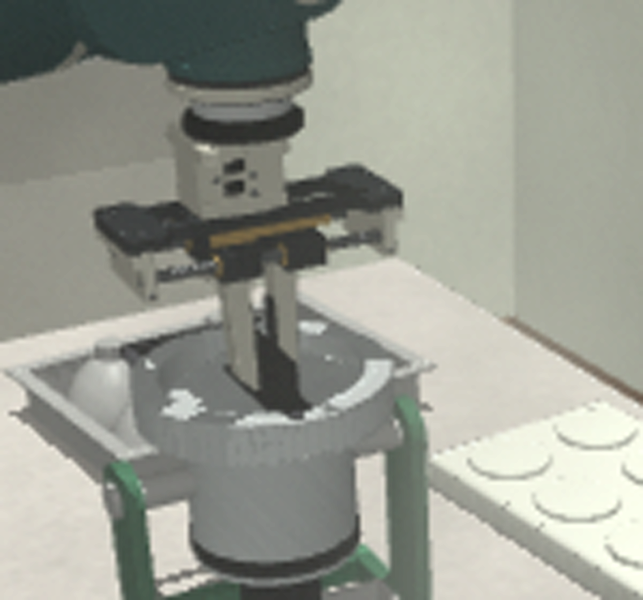

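View pics/b5.png

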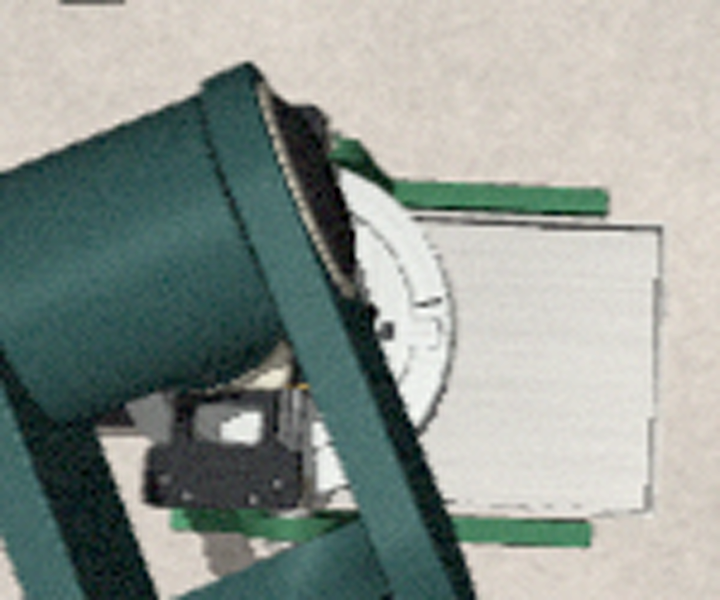

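Request:
{"fn": "move_arm", "kwargs": {
  "plan": [
    [[0,0,0],[0,0,-0.004],0.0],
    [[0,0,0],[0,0,-0.008],0.0],
    [[0,0,0],[0,0,-0.012],0.0],
    [[0,0,0],[0,0,-0.017],0.0],
    [[0,0,0],[0,0,-0.022],0.0],
    [[0,0,0],[0,0,-0.03],0.0],
    [[0,0,0],[0,0,-0.04],0.0],
    [[0,0,0],[0,0,-0.05],0.0]
  ]
}}

```text
t: 8.75
tool_pos: [0.4821, 0.2293, 0.2765]
orientation: [3.141, -0.0, 1.531]
contact_force: [-0.1, -0.6, -2.9]
gripper_width: 0.149
```

```bash
python3 - <<'E'
from h import *
st();
snap('side','b6s',(140,60,290,200))
E
```

```text
t 8.75 tcp [0.4821 0.2293 0.2765] rpy [ 3.141 -0.     1.531] F [-0.1 -0.6 -2.9] g 0.149 q [ 0.4  -0.2   1.66  0.    1.69  0.44]
b6s scale 4.285714285714286 origin 140 60
```

View pics/b6s.png

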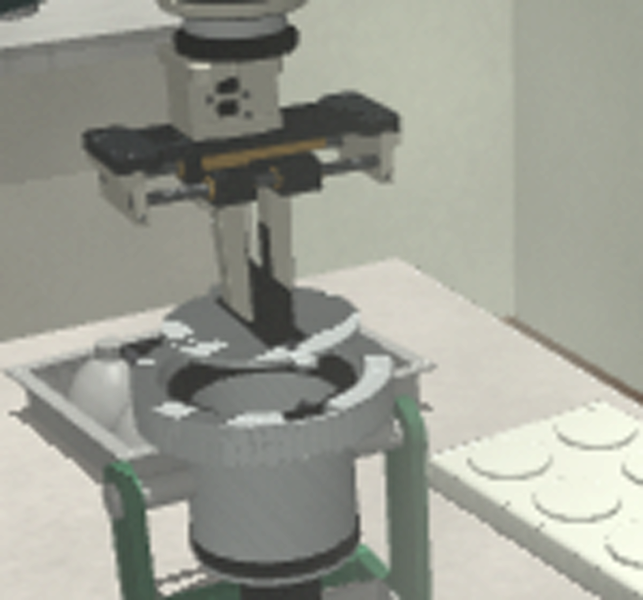

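```bash
python3 - <<'E'
from h import *
for z in (0,.006): print(p2w('top',583/1.5625,320/1.5625,z))
C=np.array([.535,-.345,0])
print([ (np.round(w2p('top',C+.079*np.array([np.cos(a),np.sin(a),0]))*1.5625)) for a in np.arange(0,6.28,1.57)])
print('reflector2 right', p2w('top',541/1.5625,245/1.5625,0), 'cutter', p2w('top',570/1.5625,392/1.5625,0))
print('tray edge', p2w('top',645/1.5625,350/1.5625,.0))
delta([.535,-.345,.33],[np.pi,0,1.53])
E
```

```text
[ 0.54073447 -0.35812105  0.        ]
[ 0.54005753 -0.35626962  0.006     ]
[array([575., 283.]), array([537., 323.]), array([578., 363.]), array([616., 323.])]
reflector2 right [ 0.69256074 -0.28025828  0.        ] cutter [ 0.39992095 -0.32610702  0.        ]
tray edge [ 0.48129352 -0.47801217  0.        ]
turn [ 0.0016 -0.0008  0.0008] shift [-0.5718  0.0757 -0.0524]
```

Request:
{"fn": "move_arm", "kwargs": {
  "plan": [
    [[0,0,0],[-0.02,0,-0.055],0.0],
    [[0,0,0],[-0.075,0.01,-0.055],0.0],
    [[0,0,0],[-0.13,0.02,-0.055],0.0],
    [[0,0,0],[-0.185,0.03,-0.055],0.0],
    [[0,0,0],[-0.24,0.04,-0.055],0.0],
    [[0,0,0],[-0.295,0.05,-0.055],0.0],
    [[0,0,0],[-0.35,0.06,-0.055],0.0],
    [[0,0,0],[-0.4,0.065,-0.055],0.0]
  ]
}}

```text
t: 9.8
tool_pos: [0.5309, -0.1751, 0.3307]
orientation: [3.142, 0.0, 1.53]
contact_force: [0.1, 1.0, -2.6]
gripper_width: 0.154
```

Request:
{"fn": "move_arm", "kwargs": {
  "plan": [
    [[0,0,0],[-0.04,0.003,0],0.0],
    [[0,0,0],[-0.08,0.006,0.0],0.0],
    [[0,0,0],[-0.12,0.009,0],0.0],
    [[0,0,0],[-0.15,0.011,0.02],0.0],
    [[0,0,0],[-0.172,0.011,0.07],0.0],
    [[0,0,0],[-0.172,0.011,0.12],0.0],
    [[0,0,0],[-0.172,0.011,0.17],0.0],
    [[0,0,0],[-0.172,0.011,0.22],0.0]
  ]
}}

```text
t: 10.8
tool_pos: [0.535, -0.3454, 0.1093]
orientation: [3.141, 0.0, 1.531]
contact_force: [0.7, -0.6, -2.8]
gripper_width: 0.147
```

```bash
python3 - <<'E'
from h import *
st(); delta([.535,-.345,.0115],[np.pi,0,1.53])
snap('side','b7s')
E
```

```text
t 10.8 tcp [ 0.535  -0.3454  0.1093] rpy [3.141 0.    1.531] F [ 0.7 -0.6 -2.8] g 0.147 q [-0.61  0.08  1.66 -0.    1.4  -0.57]
turn [0.0002 0.0001 0.0007] shift [ 0.0004 -0.      0.0978]
b7s scale 1.5625 origin 0 0
```

View pics/b7s.png

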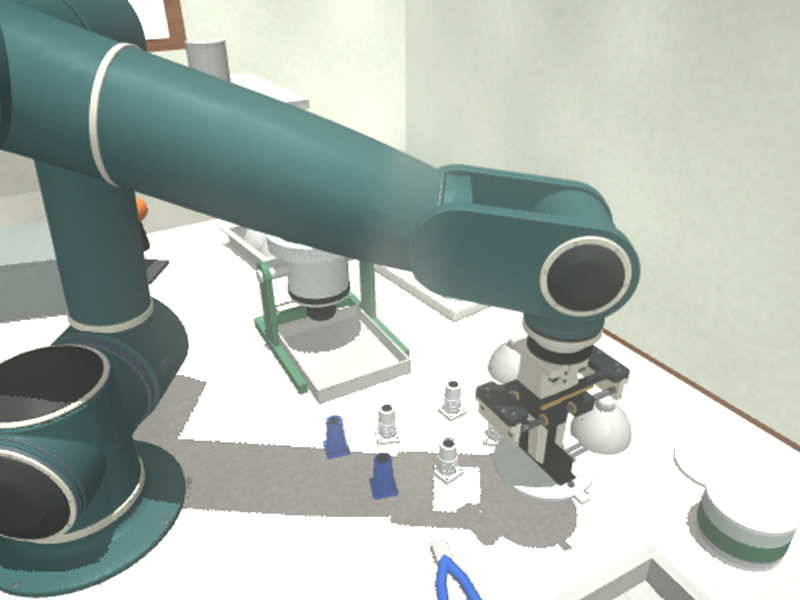

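Request:
{"fn": "move_arm", "kwargs": {
  "plan": [
    [[0,0,0],[0,0,0.04],0.0],
    [[0,0,0],[0,0,0.07],0.0],
    [[0,0,0],[0,0,0.085],0.0],
    [[0,0,0],[0,0,0.091],0.0],
    [[0,0,0],[0,0,0.095],0.0],
    [[0,0,0],[0,0,0.097],0.0],
    [[0,0,0],[0,0,0.098],0.0],
    [[0,0,0],[0,0,0.098],0.0]
  ]
}}

```text
t: 11.85
tool_pos: [0.5352, -0.3454, 0.013]
orientation: [3.141, 0.0, 1.531]
contact_force: [-0.6, 0.1, -2.7]
gripper_width: 0.144
```

Request:
{"fn": "move_arm", "kwargs": {
  "plan": [
    [[0,0,0],[0,0,0.001],0.0],
    [[0,0,0],[0,0,0.001],0.0],
    [[0,0,0],[0,0,0.002],0.0],
    [[0,0,0],[0,0,0.002],0.0],
    [[0,0,0],[0,0,0.002],0.0],
    [[0,0,0],[0,0,0.002],0.0],
    [[0,0,0],[0,0,0.002],0.0],
    [[0,0,0],[0,0,0.002],0.0]
  ]
}}

```text
t: 12.85
tool_pos: [0.5352, -0.3454, 0.0109]
orientation: [3.141, 0.0, 1.531]
contact_force: [-1.7, 1.4, 5.8]
gripper_width: 0.149
```

Request:
{"fn": "move_arm", "kwargs": {
  "plan": [
    [[0,0,0],[0,0,0],0.05],
    [[0,0,0],[0,0,0],0.05],
    [[0,0,0],[0,0,0],0.05],
    [[0,0,0],[0,0,-0.01],0.05],
    [[0,0,0],[0,0,-0.06],0.05],
    [[0,0,0],[0,0,-0.12],0.05],
    [[0,0,0],[0,0,-0.18],0.05],
    [[0,0,0],[0,0,-0.24],0.05]
  ]
}}

```text
t: 13.85
tool_pos: [0.5348, -0.3451, 0.2536]
orientation: [3.141, 0.001, 1.531]
contact_force: [0.7, 0.6, 0.1]
gripper_width: 0.538
```

```bash
python3 - <<'E'
from h import *
st()
snap('top','b8')
E
```

```text
t 13.85 tcp [ 0.5348 -0.3451  0.2536] rpy [3.141e+00 1.000e-03 1.531e+00] F [0.7 0.6 0.1] g 0.538 q [-0.61  0.02  1.48 -0.    1.63 -0.57]
b8 scale 1.5625 origin 0 0
```

View pics/b8.png

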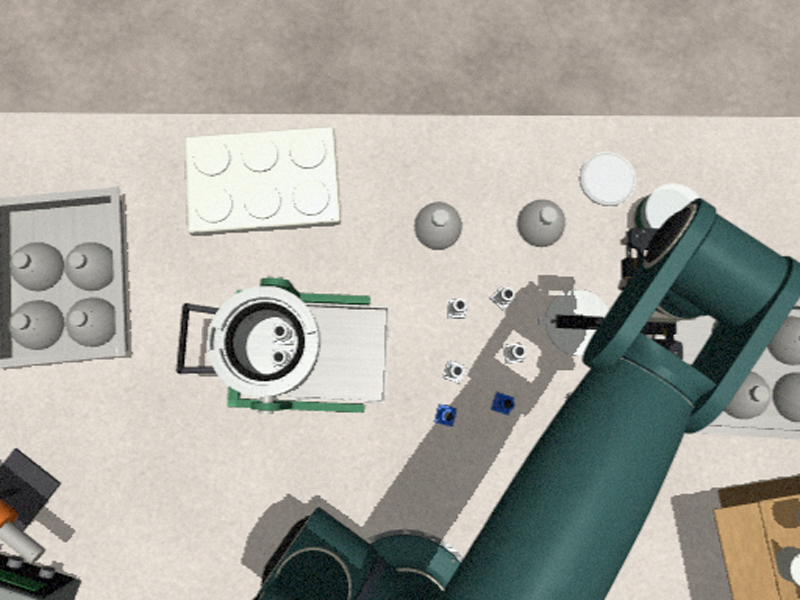

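```bash
python3 - <<'E'
from h import *
print(bpt([0,.135,-.013]))
delta(bpt([0,.135,-.013])+[0,0,.09],[np.pi,0,np.pi-.045])
E
```

```text
[0.48807295 0.36386334 0.21      ]
turn [ 0.0025  0.0113 -1.5658] shift [ 0.7071 -0.0759 -0.0419]
```

Request:
{"fn": "move_arm", "kwargs": {
  "plan": [
    [[0,0,-0.1],[0.03,0,-0.05],0.05],
    [[0,0,-0.2],[0.08,0,-0.08],0.03],
    [[0,0,-0.35],[0.14,-0.01,-0.08],0.03],
    [[0,0,-0.52],[0.2,-0.02,-0.08],0.03],
    [[0,0,-0.7],[0.26,-0.03,-0.08],0.03],
    [[0,0,-0.88],[0.32,-0.04,-0.08],0.03],
    [[0,0,-1.05],[0.38,-0.05,-0.08],0.03],
    [[0,0,-1.2],[0.43,-0.055,-0.08],0.03]
  ]
}}

```text
t: 14.9
tool_pos: [0.4965, 0.0886, 0.3315]
orientation: [3.141, 0.001, 2.737]
contact_force: [0.8, -0.5, -0.2]
gripper_width: 0.324
```

```bash
python3 - <<'E'
from h import *
st()
delta(bpt([0,.135,-.013])+[0,0,.12],[np.pi,0,np.pi-.045])
E
```

```text
t 14.9 tcp [0.4965 0.0886 0.3315] rpy [3.141e+00 1.000e-03 2.737e+00] F [ 0.8 -0.5 -0.2] g 0.324 q [ 0.13 -0.26  1.62  0.    1.78 -1.04]
turn [ 0.0006  0.0013 -0.3599] shift [0.1162 0.2497 0.0015]
```

Request:
{"fn": "move_arm", "kwargs": {
  "plan": [
    [[0,0,-0.1],[0.02,0.05,0],0.03],
    [[0,0,-0.2],[0.045,0.1,0],0.03],
    [[0,0,-0.3],[0.07,0.15,0],0.03],
    [[0,0,-0.36],[0.095,0.2,0],0.03],
    [[0,0,-0.36],[0.116,0.25,0],0.03],
    [[0,0,-0.36],[0.116,0.25,0.03],0.03],
    [[0,0,-0.36],[0.116,0.25,0.06],0.03],
    [[0,0,-0.36],[0.116,0.25,0.08],0.03]
  ]
}}

```text
t: 15.9
tool_pos: [0.4905, 0.362, 0.2495]
orientation: [-3.141, -0.001, 3.091]
contact_force: [0.4, -0.6, 0.4]
gripper_width: 0.324
```

```bash
python3 - <<'E'
from h import *
st()
delta(bpt([0,.135,-.013])+[0,0,-.0188],[np.pi,0,np.pi-.045])
snap('side','b9s',(140,60,290,200))
snap('top','b9',(90,150,240,275))
E
```

```text
t 15.9 tcp [0.4905 0.362  0.2495] rpy [-3.141e+00 -1.000e-03  3.091e+00] F [ 0.4 -0.6  0.4] g 0.324 q [ 0.59 -0.03  1.54 -0.    1.63 -0.93]
turn [-0.0004 -0.0005 -0.0056] shift [0.0025 0.0018 0.0583]
b9s scale 4.285714285714286 origin 140 60
b9 scale 4.8 origin 90 150
```

View pics/b9s.png

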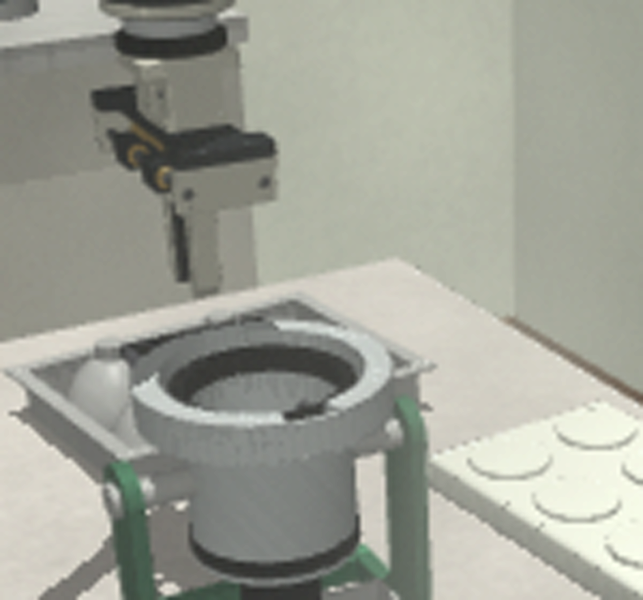

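View pics/b9.png

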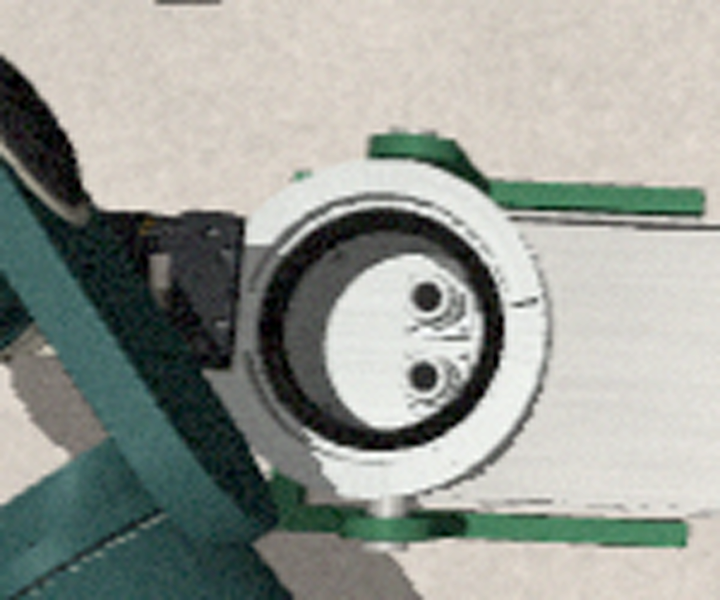

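Request:
{"fn": "move_arm", "kwargs": {
  "plan": [
    [[0,0,0],[0.002,0.002,0.02],0.03],
    [[0,0,0],[0.002,0.002,0.04],0.03],
    [[0,0,0],[0.002,0.002,0.058],0.03],
    [[0,0,0],[0.002,0.002,0.058],0.03],
    [[0,0,0],[0.002,0.002,0.058],0.0],
    [[0,0,0],[0.002,0.002,0.058],0.0],
    [[0,0,0],[0.002,0.002,0.058],0.0],
    [[0,0,0],[0.002,0.002,0.058],0.0]
  ],
  "grip_force": 35
}}

```text
t: 17.0
tool_pos: [0.4892, 0.3642, 0.1934]
orientation: [3.141, 0.001, 3.091]
contact_force: [-0.3, -2.5, 4.8]
gripper_width: 0.12
```

```bash
python3 - <<'E'
from h import *
s=st(); A=R.from_euler('xyz',s['orientation'])
# path: handle positions vs tilt, as tool-frame shift from start
p0=bpt([0,.135,-.013])
for th in np.arange(0.15,2.3,.15):
    print(round(th,2),np.round(A.inv().apply(bpt([0,.135,-.013],tilt=th)-p0),4))
for th in (2.2,2.24): print(th,np.round(A.inv().apply(bpt([0,.135,-.013],tilt=th)-p0),4))
E
```

```text
t 17.0 tcp [0.4892 0.3642 0.1934] rpy [3.141e+00 1.000e-03 3.091e+00] F [-0.3 -2.5  4.8] g 0.12 q [ 0.6  -0.02  1.62 -0.    1.54 -0.92]
0.15 [-0.0001 -0.0082 -0.0197]
0.3 [-0.0002 -0.0193 -0.0379]
0.45 [-0.0002 -0.033  -0.0543]
0.6 [-0.0004 -0.049  -0.0684]
0.75 [-0.0005 -0.0669 -0.08  ]
0.9 [-0.0006 -0.0863 -0.0888]
1.05 [-0.0007 -0.1068 -0.0945]
1.2 [-0.0008 -0.128  -0.0972]
1.35 [-0.001  -0.1493 -0.0966]
1.5 [-0.0011 -0.1703 -0.0929]
1.65 [-0.0012 -0.1905 -0.0861]
1.8 [-0.0013 -0.2095 -0.0763]
1.95 [-0.0014 -0.2267 -0.0639]
2.1 [-0.0015 -0.242  -0.0489]
2.25 [-0.0015 -0.2548 -0.0319]
2.2 [-0.0015 -0.2508 -0.0378]
2.24 [-0.0015 -0.254  -0.0331]
```

Request:
{"fn": "move_arm", "kwargs": {
  "plan": [
    [[0,0,0],[0,-0.004,-0.01],0.0],
    [[0,0,0],[0,-0.0082,-0.0197],0.0],
    [[0,0,0],[0,-0.0135,-0.029],0.0],
    [[0,0,0],[0,-0.0193,-0.0379],0.0],
    [[0,0,0],[0,-0.026,-0.046],0.0],
    [[0,0,0],[0,-0.033,-0.0543],0.0],
    [[0,0,0],[0,-0.041,-0.062],0.0],
    [[0,0,0],[0,-0.049,-0.0684],0.0]
  ]
}}

```text
t: 18.0
tool_pos: [0.487, 0.3172, 0.2632]
orientation: [3.136, 0.003, 3.092]
contact_force: [4.6, 16.2, 10.4]
gripper_width: 0.119
```

```bash
python3 - <<'E'
from h import *
st(); print(bpt([0,.135,-.013],tilt=.6)-[0,0,.0188])
snap('side','b10s',(140,60,290,200))
E
```

```text
t 18.0 tcp [0.487  0.3172 0.2632] rpy [3.136e+00 3.000e-03 3.092e+00] F [ 4.6 16.2 10.4] g 0.119 q [ 0.53 -0.1   1.59  0.    1.65 -0.99]
[0.48586921 0.31492432 0.25956684]
b10s scale 4.285714285714286 origin 140 60
```

View pics/b10s.png

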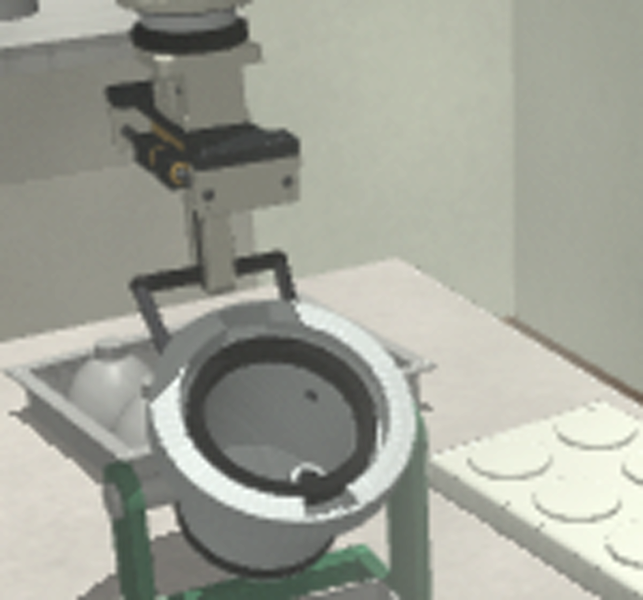

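Request:
{"fn": "move_arm", "kwargs": {
  "plan": [
    [[0,0,0],[0,-0.007,-0.009],0.0],
    [[0,0,0],[0,-0.0165,-0.0142],0.0],
    [[0,0,0],[0,-0.0265,-0.019],0.0],
    [[0,0,0],[0,-0.0363,-0.0232],0.0],
    [[0,0,0],[0,-0.0468,-0.0265],0.0],
    [[0,0,0],[0,-0.0572,-0.029],0.0],
    [[0,0,0],[0,-0.068,-0.0308],0.0],
    [[0,0,0],[0,-0.0788,-0.0318],0.0]
  ]
}}

```text
t: 19.05
tool_pos: [0.4825, 0.2373, 0.2943]
orientation: [3.138, 0.002, 3.092]
contact_force: [-1.9, 7.4, 7.7]
gripper_width: 0.118
```

```bash
python3 - <<'E'
from h import *
st(); print(bpt([0,.135,-.013],tilt=1.2)-[0,0,.0188])
E
```

```text
t 19.05 tcp [0.4825 0.2373 0.2943] rpy [3.138e+00 2.000e-03 3.092e+00] F [-1.9  7.4  7.7] g 0.118 q [ 0.41 -0.2   1.62  0.    1.71 -1.11]
[0.48231384 0.23596948 0.28833138]
```

Request:
{"fn": "move_arm", "kwargs": {
  "plan": [
    [[0,0,0],[0,-0.0109,0.0],0.0],
    [[0,0,0],[0,-0.0218,0.0006],0.0],
    [[0,0,0],[0,-0.0325,0.002],0.0],
    [[0,0,0],[0,-0.0432,0.0044],0.0],
    [[0,0,0],[0,-0.0536,0.0075],0.0],
    [[0,0,0],[0,-0.0639,0.0113],0.0],
    [[0,0,0],[0,-0.0736,0.016],0.0],
    [[0,0,0],[0,-0.0832,0.0213],0.0]
  ]
}}

```text
t: 20.05
tool_pos: [0.4781, 0.1538, 0.2721]
orientation: [3.14, 0.001, 3.092]
contact_force: [-1.6, 5.1, 3.6]
gripper_width: 0.118
```

```bash
python3 - <<'E'
from h import *
st(); print(bpt([0,.135,-.013],tilt=1.8)-[0,0,.0188])
snap('side','b11s',(140,60,290,260))
E
```

```text
t 20.05 tcp [0.4781 0.1538 0.2721] rpy [3.140e+00 1.000e-03 3.092e+00] F [-1.6  5.1  3.6] g 0.118 q [ 0.26 -0.27  1.72  0.    1.69 -1.26]
[0.47864884 0.15457999 0.26744534]
b11s scale 3.0 origin 140 60
```

View pics/b11s.png

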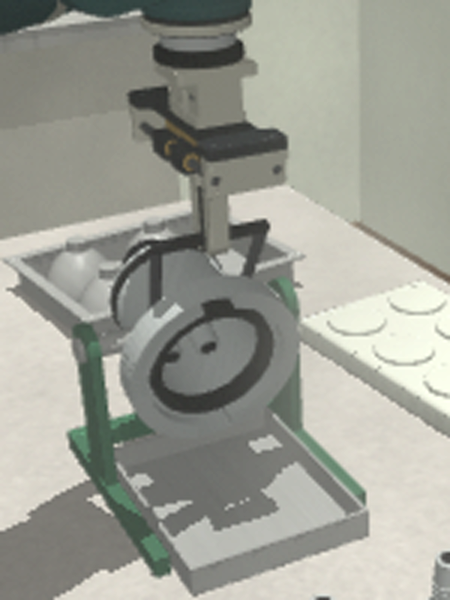

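Request:
{"fn": "move_arm", "kwargs": {
  "plan": [
    [[0,0,0],[0,-0.0088,0.0063],0.0],
    [[0,0,0],[0,-0.0176,0.0127],0.0],
    [[0,0,0],[0,-0.0255,0.02],0.0],
    [[0,0,0],[0,-0.0333,0.028],0.0],
    [[0,0,0],[0,-0.0395,0.036],0.0],
    [[0,0,0],[0,-0.0455,0.0442],0.0],
    [[0,0,0],[0,-0.0455,0.0442],0.0],
    [[0,0,0],[0,-0.0455,0.0442],0.0]
  ]
}}

```text
t: 21.1
tool_pos: [0.4757, 0.1082, 0.2271]
orientation: [3.141, -0.001, 3.091]
contact_force: [-1.1, 1.4, -4.9]
gripper_width: 0.115
```

```bash
python3 - <<'E'
from h import *
st(); print(bpt([0,.135,-.013],tilt=2.24)-[0,0,.0188])
snap('side','b12s',(140,60,290,260))
E
```

```text
t 21.1 tcp [0.4757 0.1082 0.2271] rpy [ 3.141e+00 -1.000e-03  3.091e+00] F [-1.1  1.4 -4.9] g 0.115 q [ 0.17 -0.3   1.82  0.    1.63 -1.35]
[0.47664487 0.11007748 0.22416638]
b12s scale 3.0 origin 140 60
```

View pics/b12s.png

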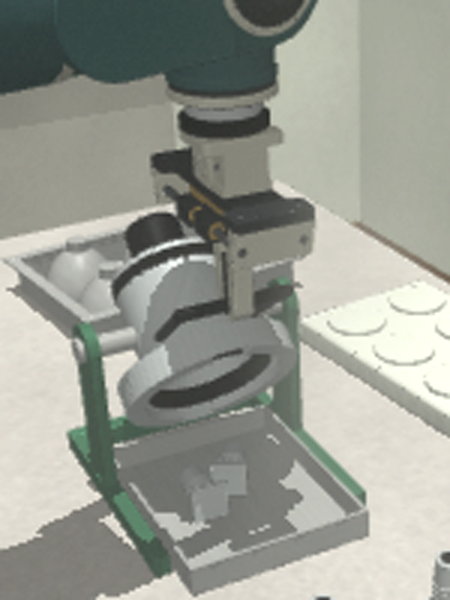

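Request:
{"fn": "move_arm", "kwargs": {
  "plan": [
    [[0,0,0],[0,0.006,-0.008],0.0],
    [[0,0,0],[0,0.0122,-0.0162],0.0],
    [[0,0,0],[0,0.0279,-0.0315],0.0],
    [[0,0,0],[0,0.0455,-0.0442],0.0],
    [[0,0,0],[0,0.0648,-0.0542],0.0],
    [[0,0,0],[0,0.0855,-0.0611],0.0],
    [[0,0,0],[0,0.1069,-0.0649],0.0],
    [[0,0,0],[0,0.1287,-0.0655],0.0]
  ]
}}

```text
t: 22.15
tool_pos: [0.4831, 0.2371, 0.2957]
orientation: [3.142, 0.004, 3.09]
contact_force: [2.4, -7.8, 1.6]
gripper_width: 0.118
```

```bash
python3 - <<'E'
from h import *
st(); print(bpt([0,.135,-.013],tilt=1.2)-[0,0,.0188])
snap('side','b13s',(140,60,290,260))
E
```

```text
t 22.15 tcp [0.4831 0.2371 0.2957] rpy [3.142 0.004 3.09 ] F [ 2.4 -7.8  1.6] g 0.118 q [ 0.41 -0.2   1.62 -0.    1.71 -1.11]
[0.48231384 0.23596948 0.28833138]
b13s scale 3.0 origin 140 60
```

View pics/b13s.png

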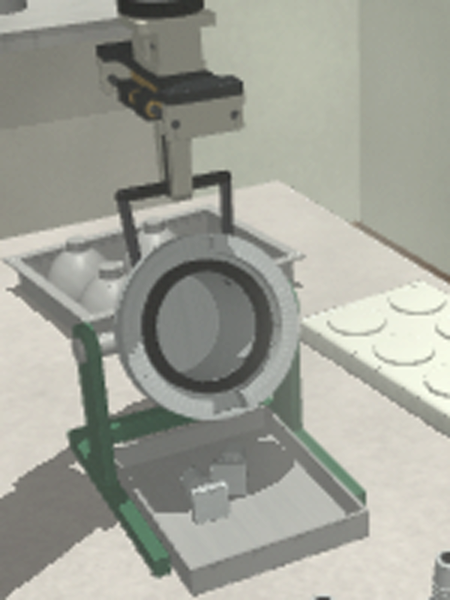

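Request:
{"fn": "move_arm", "kwargs": {
  "plan": [
    [[0,0,0],[0,0.0216,0.0028],0.0],
    [[0,0,0],[0,0.0425,0.0086],0.0],
    [[0,0,0],[0,0.0623,0.0176],0.0],
    [[0,0,0],[0,0.0806,0.0294],0.0],
    [[0,0,0],[0,0.0966,0.0435],0.0],
    [[0,0,0],[0,0.1103,0.0599],0.0],
    [[0,0,0],[0,0.1214,0.0781],0.0],
    [[0,0,0],[0,0.1255,0.0875],0.0]
  ]
}}

```text
t: 23.2
tool_pos: [0.4891, 0.3623, 0.2055]
orientation: [-3.141, 0.001, 3.091]
contact_force: [0.8, -9.2, 3.3]
gripper_width: 0.116
```

Request:
{"fn": "move_arm", "kwargs": {
  "plan": [
    [[0,0,0],[0,0.002,0.006],0.0],
    [[0,0,0],[0,0.003,0.011],0.0],
    [[0,0,0],[0,0.003,0.013],0.0],
    [[0,0,0],[0,0.003,0.013],0.0],
    [[0,0,0],[0,0.003,0.013],0.0],
    [[0,0,0],[0,0.003,0.013],0.0],
    [[0,0,0],[0,0.003,0.013],0.0],
    [[0,0,0],[0,0.003,0.013],0.0]
  ]
}}

```text
t: 24.2
tool_pos: [0.4903, 0.3643, 0.1988]
orientation: [3.141, 0.006, 3.09]
contact_force: [-7.6, -22.6, 39.8]
gripper_width: 0.115
```

```bash
python3 - <<'E'
from h import *
st()
snap('side','b14s',(140,60,290,260),model()[:40])
E
```

```text
t 24.2 tcp [0.4903 0.3643 0.1988] rpy [3.141 0.006 3.09 ] F [ -7.6 -22.6  39.8] g 0.115 q [ 0.6  -0.02  1.62 -0.    1.54 -0.92]
b14s scale 3.0 origin 140 60
```

View pics/b14s.png

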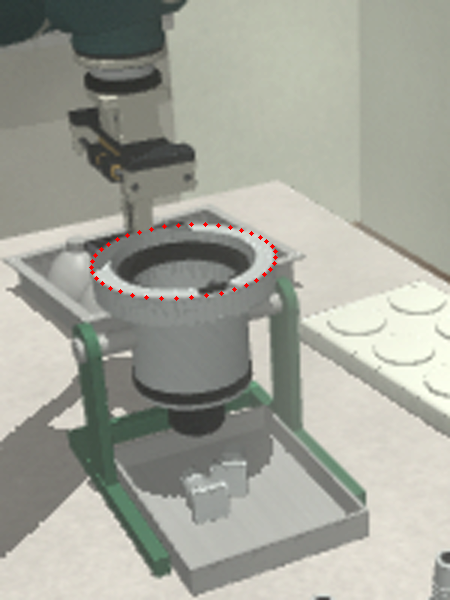

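Request:
{"fn": "move_arm", "kwargs": {
  "plan": [
    [[0,0,0],[0,-0.002,-0.003],0.0],
    [[0,0,0],[0,-0.003,-0.003],0.03],
    [[0,0,0],[0,-0.003,-0.003],0.03],
    [[0,0,0],[0,-0.003,-0.003],0.03],
    [[0,0,0],[0,-0.003,-0.01],0.03],
    [[0,0,0],[0,-0.003,-0.05],0.03],
    [[0,0,0],[0,-0.003,-0.1],0.05],
    [[0,0,0],[0,-0.003,-0.15],0.05]
  ]
}}

```text
t: 25.25
tool_pos: [0.4886, 0.3617, 0.3444]
orientation: [3.142, 0.0, 3.091]
contact_force: [0.6, 0.1, 0.0]
gripper_width: 0.49
```

```bash
python3 - <<'E'
from h import *
st()
snap('side','b15s',(140,60,290,260),model()[:40]+model()[44:])
snap('top','b15')
E
```

```text
t 25.25 tcp [0.4886 0.3617 0.3444] rpy [3.142 0.    3.091] F [0.6 0.1 0. ] g 0.49 q [ 0.6  -0.04  1.4  -0.    1.78 -0.92]
b15s scale 3.0 origin 140 60
b15 scale 1.5625 origin 0 0
```

View pics/b15s.png

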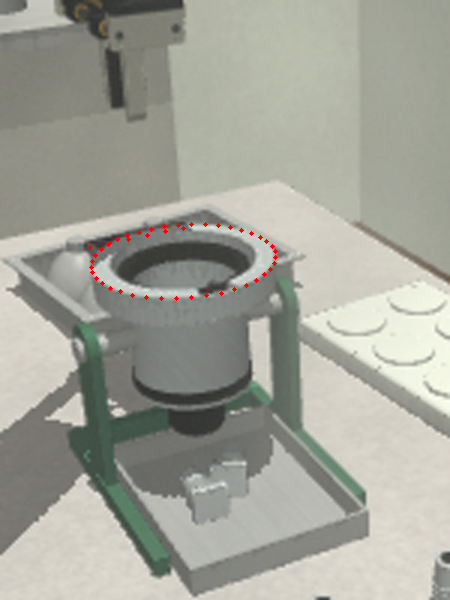

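View pics/b15.png

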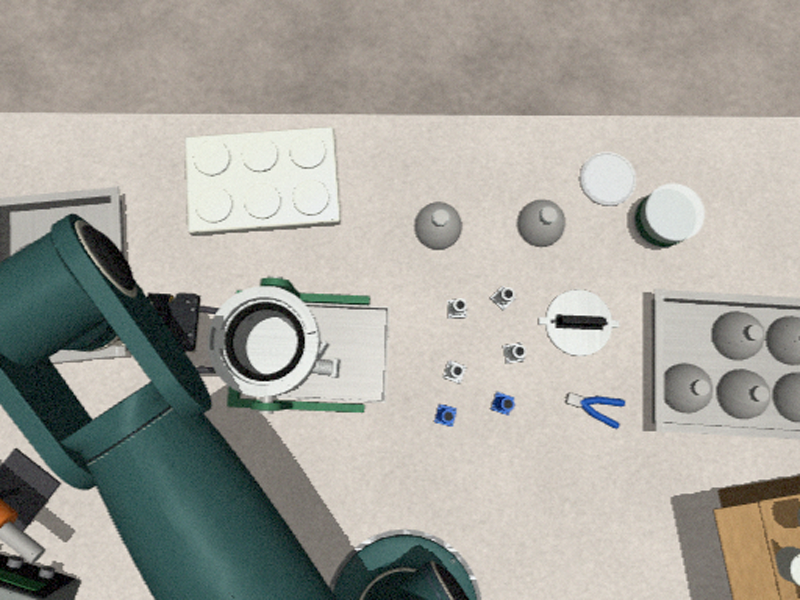

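```bash
python3 - <<'E'
from h import *
delta([.5646,-.1053,.20],[np.pi,0,.82])
E
```

```text
turn [ 9.6000e-03 -2.1000e-03  2.2708e+00] shift [-0.098  -0.4639  0.1474]
```

Request:
{"fn": "move_arm", "kwargs": {
  "plan": [
    [[0,0,0.18],[-0.012,-0.055,0],0.045],
    [[0,0,0.36],[-0.024,-0.11,0],0.045],
    [[0,0,0.54],[-0.036,-0.165,0],0.045],
    [[0,0,0.72],[-0.048,-0.22,0],0.045],
    [[0,0,0.9],[-0.06,-0.28,0],0.045],
    [[0,0,1.08],[-0.072,-0.335,0.0],0.045],
    [[0,0,1.26],[-0.084,-0.39,0.02],0.045],
    [[0,0,1.44],[-0.098,-0.44,0.05],0.045]
  ]
}}

```text
t: 26.35
tool_pos: [0.5645, -0.0846, 0.2925]
orientation: [3.14, 0.0, 1.644]
contact_force: [0.1, -0.2, 0.0]
gripper_width: 0.481
```

```bash
python3 - <<'E'
from h import *
st()
delta([.5646,-.1053,.12],[np.pi,0,.82])
E
```

```text
t 26.35 tcp [ 0.5645 -0.0846  0.2925] rpy [3.14  0.    1.644] F [ 0.1 -0.2  0. ] g 0.481 q [-0.19 -0.12  1.56  0.    1.7  -0.27]
turn [ 1.800e-03 -3.000e-04  8.244e-01] shift [-0.0206 -0.0017  0.1725]
```

Request:
{"fn": "move_arm", "kwargs": {
  "plan": [
    [[0,0,0.17],[-0.0206,-0.0017,0.04],0.045],
    [[0,0,0.34],[-0.0206,-0.0017,0.08],0.045],
    [[0,0,0.51],[-0.0206,-0.0017,0.12],0.045],
    [[0,0,0.68],[-0.0206,-0.0017,0.15],0.045],
    [[0,0,0.824],[-0.0206,-0.0017,0.172],0.045],
    [[0,0,0.824],[-0.0206,-0.0017,0.172],0.045],
    [[0,0,0.824],[-0.0206,-0.0017,0.172],0.045],
    [[0,0,0.824],[-0.0206,-0.0017,0.172],0.045]
  ]
}}

```text
t: 27.35
tool_pos: [0.5647, -0.1033, 0.1216]
orientation: [3.14, -0.001, 0.829]
contact_force: [-1.0, -0.7, 0.1]
gripper_width: 0.486
```

```bash
python3 - <<'E'
from h import *
st()
delta([.5646,-.1053,.037],[np.pi,0,.82])
snap('side','c1s',(220,180,370,330))
snap('top','c1',(260,130,410,240))
E
```

```text
t 27.35 tcp [ 0.5647 -0.1033  0.1216] rpy [ 3.14e+00 -1.00e-03  8.29e-01] F [-1.  -0.7  0.1] g 0.486 q [-0.23 -0.06  1.78 -0.    1.42  0.52]
turn [ 0.0014 -0.0008  0.0087] shift [-0.0016  0.0011  0.0846]
c1s scale 4.0 origin 220 180
c1 scale 5.333333333333333 origin 260 130
```

View pics/c1s.png

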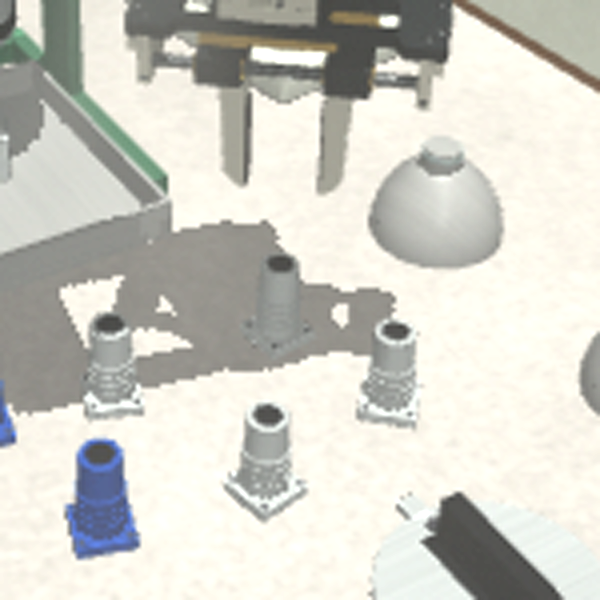

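Request:
{"fn": "move_arm", "kwargs": {
  "plan": [
    [[0,0,0],[-0.0016,0.0011,0.04],0.045],
    [[0,0,0],[-0.0016,0.0011,0.07],0.045],
    [[0,0,0],[-0.0016,0.0011,0.083],0.045],
    [[0,0,0],[-0.0016,0.0011,0.083],0.045],
    [[0,0,0],[-0.0016,0.0011,0.083],0.0],
    [[0,0,0],[-0.0016,0.0011,0.083],0.0],
    [[0,0,0],[-0.0016,0.0011,0.083],0.0],
    [[0,0,0],[-0.0016,0.0011,0.083],0.0]
  ],
  "grip_force": 30
}}

```text
t: 28.45
tool_pos: [0.5645, -0.1052, 0.0382]
orientation: [3.14, -0.001, 0.827]
contact_force: [-0.6, 0.7, 6.0]
gripper_width: 0.272
```

```bash
python3 - <<'E'
from h import *
st()
p=bpt([.018,.018,0]);print(p)
delta([p[0],p[1],.33],[np.pi,0,.74])
snap('side','c2s',(220,180,370,330))
E
```

```text
t 28.45 tcp [ 0.5645 -0.1052  0.0382] rpy [ 3.14e+00 -1.00e-03  8.27e-01] F [-0.6  0.7  6. ] g 0.272 q [-0.23  0.01  1.86  0.    1.28  0.52]
[0.5007915  0.24617205 0.223     ]
turn [ 0.0011 -0.0007  0.0869] shift [ 0.2156 -0.2845 -0.2919]
c2s scale 4.0 origin 220 180
```

View pics/c2s.png

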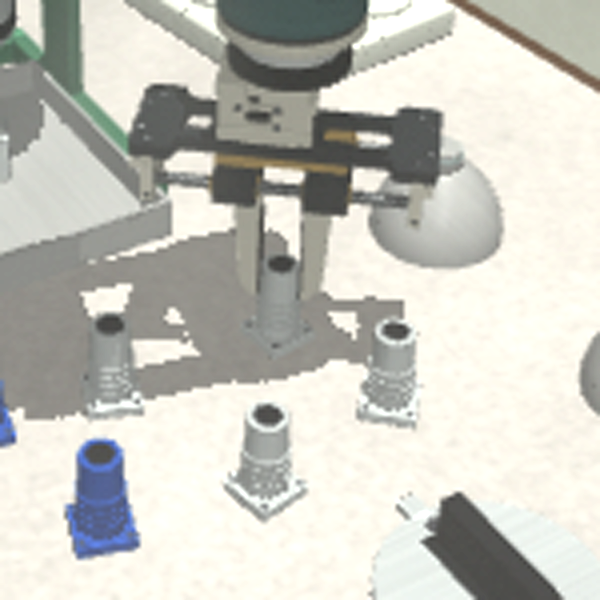

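Request:
{"fn": "move_arm", "kwargs": {
  "plan": [
    [[0,0,0],[0,0,-0.05],0.0],
    [[0,0,0],[0.01,-0.012,-0.11],0.0],
    [[0,0,0.03],[0.03,-0.04,-0.16],0.0],
    [[0,0,0.06],[0.055,-0.072,-0.205],0.0],
    [[0,0,0.087],[0.08,-0.105,-0.25],0.0],
    [[0,0,0.087],[0.11,-0.145,-0.285],0.0],
    [[0,0,0.087],[0.145,-0.19,-0.285],0.0],
    [[0,0,0.087],[0.18,-0.235,-0.285],0.0]
  ]
}}

```text
t: 29.5
tool_pos: [0.5124, 0.1881, 0.3229]
orientation: [3.141, -0.001, 0.739]
contact_force: [1.2, -0.3, -1.2]
gripper_width: 0.271
```

```bash
python3 - <<'E'
from h import *
st()
p=bpt([.018,.018,0])
delta([p[0],p[1],.30],[np.pi,0,.74])
snap('side','c3s',(140,60,320,260))
E
```

```text
t 29.5 tcp [0.5124 0.1881 0.3229] rpy [ 3.141e+00 -1.000e-03  7.390e-01] F [ 1.2 -0.3 -1.2] g 0.271 q [ 0.31 -0.17  1.56 -0.    1.76  1.14]
turn [ 0.0004 -0.0009 -0.0005] shift [ 0.0305 -0.0508  0.0229]
c3s scale 3.0 origin 140 60
```

View pics/c3s.png

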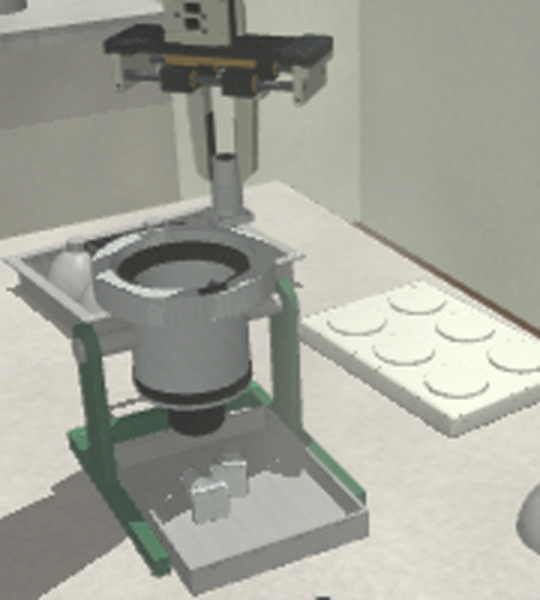

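Request:
{"fn": "move_arm", "kwargs": {
  "plan": [
    [[0,0,0],[0.015,-0.025,0],0.0],
    [[0,0,0],[0.03,-0.05,0],0.0],
    [[0,0,0],[0.03,-0.05,0.01],0.0],
    [[0,0,0],[0.03,-0.05,0.02],0.0],
    [[0,0,0],[0.03,-0.05,0.02],0.0],
    [[0,0,0],[0.03,-0.05,0.02],0.0],
    [[0,0,0],[0.03,-0.05,0.02],0.0],
    [[0,0,0],[0.03,-0.05,0.02],0.0]
  ]
}}

```text
t: 30.55
tool_pos: [0.5016, 0.2435, 0.3026]
orientation: [3.141, -0.0, 0.74]
contact_force: [0.5, -0.2, -1.3]
gripper_width: 0.276
```

```bash
python3 - <<'E'
from h import *
st()
p=bpt([.018,.018,0])
delta([p[0],p[1],.16],[np.pi,0,.74])
snap('side','c4s',(140,60,320,260))
E
```

```text
t 30.55 tcp [0.5016 0.2435 0.3026] rpy [ 3.141 -0.     0.74 ] F [ 0.5 -0.2 -1.3] g 0.276 q [ 0.41 -0.15  1.57 -0.    1.72  1.24]
turn [ 0.0002 -0.0003 -0.0004] shift [ 0.0012 -0.0025  0.1426]
c4s scale 3.0 origin 140 60
```

View pics/c4s.png

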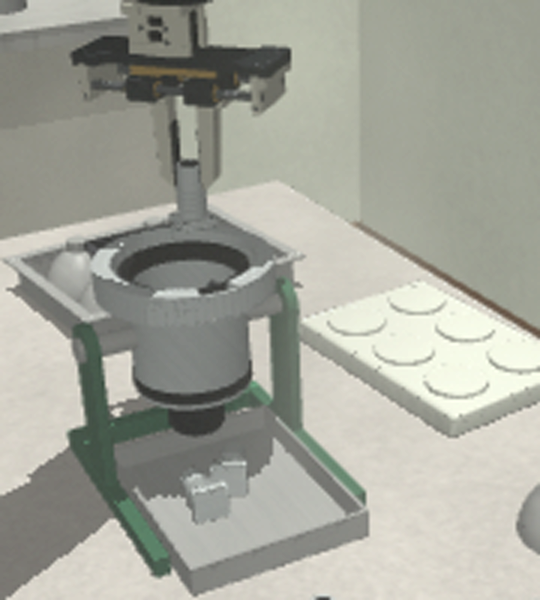

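Request:
{"fn": "move_arm", "kwargs": {
  "plan": [
    [[0,0,0],[0.001,-0.0025,0.01],0.0],
    [[0,0,0],[0.001,-0.0025,0.04],0.0],
    [[0,0,0],[0.001,-0.0025,0.07],0.0],
    [[0,0,0],[0.001,-0.0025,0.1],0.0],
    [[0,0,0],[0.001,-0.0025,0.13],0.0],
    [[0,0,0],[0.001,-0.0025,0.142],0.0],
    [[0,0,0],[0.001,-0.0025,0.142],0.0],
    [[0,0,0],[0.001,-0.0025,0.142],0.0]
  ]
}}

```text
t: 31.6
tool_pos: [0.5009, 0.2463, 0.1616]
orientation: [3.141, -0.001, 0.74]
contact_force: [0.3, -0.1, 0.1]
gripper_width: 0.273
```

Request:
{"fn": "move_arm", "kwargs": {
  "plan": [
    [[0,0,0],[0,0,0],0.037],
    [[0,0,0],[0,0,0],0.037],
    [[0,0,0],[0,0,0],0.037],
    [[0,0,0],[0,0,-0.04],0.037],
    [[0,0,0],[0,0,-0.1],0.037],
    [[0,0,0],[0,0,-0.16],0.037],
    [[0,0,0],[0,0.05,-0.17],0.045],
    [[0,0,0],[0,0.1,-0.17],0.045]
  ]
}}

```text
t: 32.6
tool_pos: [0.5688, 0.1716, 0.3322]
orientation: [3.14, -0.002, 0.741]
contact_force: [0.2, -0.0, -0.2]
gripper_width: 0.483
```

```bash
python3 - <<'E'
from h import *
st()
snap('top','c5',(140,130,370,290))
E
```

```text
t 32.6 tcp [0.5688 0.1716 0.3322] rpy [ 3.14e+00 -2.00e-03  7.41e-01] F [ 0.2 -0.  -0.2] g 0.483 q [ 0.25 -0.07  1.45  0.    1.76  1.08]
c5 scale 3.4782608695652173 origin 140 130
```

View pics/c5.png

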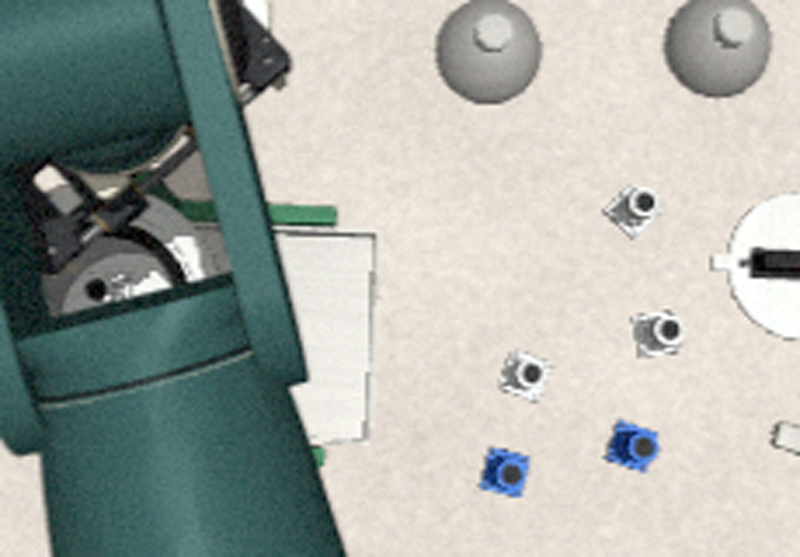

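```bash
python3 - <<'E'
from h import *
print(p2w('top',95/3.478+140-.5,288/3.478+130-.5,.165), bpt([.018,.018,0]))
Q=lambda X,Y:p2w('top',X/3.478+140-.5,Y/3.478+130-.5,.06)
for p in [(645,203),(669,330),(531,374)]: print(Q(*p))
delta([.5855,-.1968,.14],[np.pi,0,1.623])
E
```

```text
[0.50231219 0.24596837 0.165     ] [0.5007915  0.24617205 0.223     ]
[ 0.58443678 -0.19865408  0.06      ]
[ 0.47651464 -0.21574319  0.06      ]
[ 0.44000978 -0.09901394  0.06      ]
turn [ 0.0017  0.0009 -0.8849] shift [-0.2349  0.2787  0.1909]
```

Request:
{"fn": "move_arm", "kwargs": {
  "plan": [
    [[0,0,-0.12],[-0.033,0.04,0],0.045],
    [[0,0,-0.24],[-0.067,0.08,0],0.045],
    [[0,0,-0.36],[-0.1,0.12,0],0.045],
    [[0,0,-0.48],[-0.135,0.16,0.02],0.045],
    [[0,0,-0.6],[-0.168,0.2,0.05],0.045],
    [[0,0,-0.74],[-0.2,0.24,0.09],0.045],
    [[0,0,-0.885],[-0.235,0.278,0.13],0.045],
    [[0,0,-0.885],[-0.235,0.278,0.18],0.045]
  ]
}}

```text
t: 33.65
tool_pos: [0.5818, -0.1944, 0.1498]
orientation: [3.14, 0.001, 1.625]
contact_force: [1.0, 0.4, -0.1]
gripper_width: 0.484
```

```bash
python3 - <<'E'
from h import *
st()
delta([.5852,-.1972,.037],[np.pi,0,1.623])
snap('side','c6s',(220,180,370,330))
E
```

```text
t 33.65 tcp [ 0.5818 -0.1944  0.1498] rpy [3.140e+00 1.000e-03 1.625e+00] F [ 1.   0.4 -0.1] g 0.484 q [-0.36  0.01  1.67 -0.    1.47 -0.42]
turn [0.0014 0.0011 0.0016] shift [-0.0028  0.0031  0.1128]
c6s scale 4.0 origin 220 180
```

View pics/c6s.png

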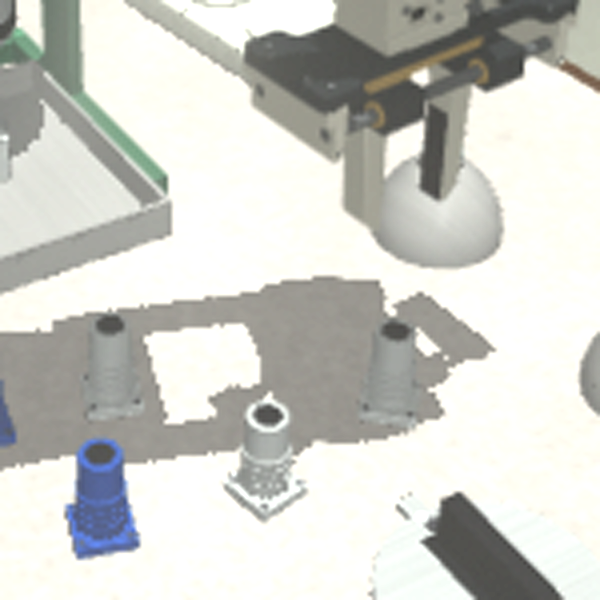

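Request:
{"fn": "move_arm", "kwargs": {
  "plan": [
    [[0,0,0],[-0.003,0.003,0.03],0.045],
    [[0,0,0],[-0.003,0.003,0.07],0.045],
    [[0,0,0],[-0.003,0.003,0.1],0.045],
    [[0,0,0],[-0.003,0.003,0.112],0.045],
    [[0,0,0],[-0.003,0.003,0.112],0.0],
    [[0,0,0],[-0.003,0.003,0.112],0.0],
    [[0,0,0],[-0.003,0.003,0.112],0.0],
    [[0,0,0],[-0.003,0.003,0.112],0.0]
  ]
}}

```text
t: 34.7
tool_pos: [0.5856, -0.1946, 0.0398]
orientation: [3.14, 0.001, 1.625]
contact_force: [-0.7, 0.7, 6.1]
gripper_width: 0.277
```

```bash
python3 - <<'E'
from h import *
st()
p=bpt([-.018,.018,0]);print(p)
delta([p[0],p[1],.32],[np.pi,0,2.311])
E
```

```text
t 34.7 tcp [ 0.5856 -0.1946  0.0398] rpy [3.140e+00 1.000e-03 1.625e+00] F [-0.7  0.7  6.1] g 0.277 q [-0.36  0.1   1.76 -0.    1.28 -0.42]
[0.46482795 0.2477915  0.223     ]
turn [ 0.0015  0.0015 -0.6863] shift [ 0.448  -0.0962 -0.2807]
```

Request:
{"fn": "move_arm", "kwargs": {
  "plan": [
    [[0,0,0],[0,0,-0.05],0.0],
    [[0,0,0],[0.02,-0.005,-0.1],0.0],
    [[0,0,-0.1],[0.06,-0.013,-0.145],0.0],
    [[0,0,-0.2],[0.1,-0.022,-0.19],0.0],
    [[0,0,-0.3],[0.145,-0.031,-0.23],0.0],
    [[0,0,-0.42],[0.195,-0.042,-0.265],0.0],
    [[0,0,-0.55],[0.25,-0.054,-0.285],0.0],
    [[0,0,-0.686],[0.305,-0.066,-0.285],0.0]
  ]
}}

```text
t: 35.7
tool_pos: [0.502, 0.1082, 0.3258]
orientation: [3.139, 0.002, 2.315]
contact_force: [1.3, 0.1, -1.8]
gripper_width: 0.27
```

```bash
python3 - <<'E'
from h import *
st()
p=bpt([-.0195,.0195,0]);print(p)
delta([p[0],p[1],.31],[np.pi,0,2.311])
E
```

```text
t 35.7 tcp [0.502  0.1082 0.3258] rpy [3.139e+00 2.000e-03 2.315e+00] F [ 1.3  0.1 -1.8] g 0.27 q [ 0.16 -0.25  1.62  0.    1.77 -0.58]
[0.46339694 0.24935746 0.223     ]
turn [0.003  0.0019 0.0038] shift [0.13   0.0671 0.0158]
```

Request:
{"fn": "move_arm", "kwargs": {
  "plan": [
    [[0,0,0],[0.04,0.02,0],0.0],
    [[0,0,0],[0.085,0.044,0],0.0],
    [[0,0,0],[0.131,0.068,0],0.0],
    [[0,0,0],[0.131,0.068,0.015],0.0],
    [[0,0,0],[0.131,0.068,0.015],0.0],
    [[0,0,0],[0.131,0.068,0.015],0.0],
    [[0,0,0],[0.131,0.068,0.015],0.0],
    [[0,0,0],[0.131,0.068,0.015],0.0]
  ]
}}

```text
t: 36.7
tool_pos: [0.4647, 0.2488, 0.3087]
orientation: [3.141, 0.0, 2.31]
contact_force: [-0.3, 0.2, -0.8]
gripper_width: 0.27
```

```bash
python3 - <<'E'
from h import *
st()
p=bpt([-.0195,.0195,0]);print(p)
delta([p[0],p[1],.16],[np.pi,0,2.311])
snap('side','c7s',(140,60,320,260))
E
```

```text
t 36.7 tcp [0.4647 0.2488 0.3087] rpy [3.141 0.    2.31 ] F [-0.3  0.2 -0.8] g 0.27 q [ 0.44 -0.22  1.62 -0.    1.74 -0.3 ]
[0.46339694 0.24935746 0.223     ]
turn [ 0.0005  0.0002 -0.0011] shift [ 0.0014 -0.0006  0.1487]
c7s scale 3.0 origin 140 60
```

View pics/c7s.png

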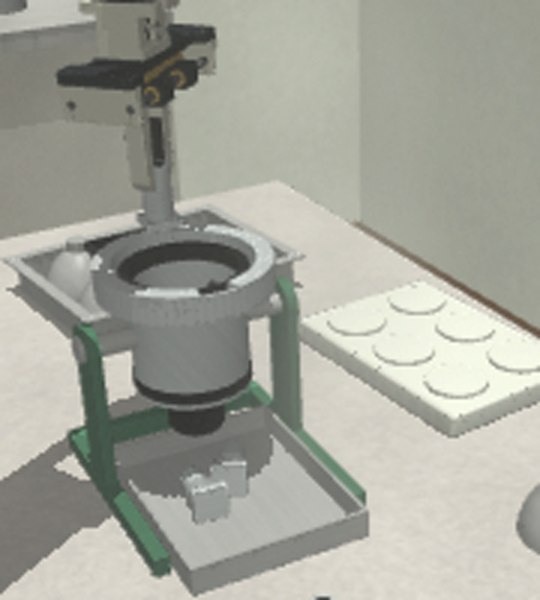

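Request:
{"fn": "move_arm", "kwargs": {
  "plan": [
    [[0,0,0],[0.001,0,0.02],0.0],
    [[0,0,0],[0.001,0,0.05],0.0],
    [[0,0,0],[0.001,0,0.08],0.0],
    [[0,0,0],[0.001,0,0.11],0.0],
    [[0,0,0],[0.001,0,0.135],0.0],
    [[0,0,0],[0.001,0,0.1475],0.0],
    [[0,0,0],[0.001,0,0.1475],0.0],
    [[0,0,0],[0.001,0,0.1475],0.0]
  ]
}}

```text
t: 37.75
tool_pos: [0.4641, 0.2501, 0.1617]
orientation: [3.14, 0.0, 2.311]
contact_force: [-0.5, -0.4, -0.1]
gripper_width: 0.269
```

Request:
{"fn": "move_arm", "kwargs": {
  "plan": [
    [[0,0,0],[0,0,0],0.037],
    [[0,0,0],[0,0,0],0.037],
    [[0,0,0],[0,0,0],0.037],
    [[0,0,0],[0,0,-0.04],0.037],
    [[0,0,0],[0,0,-0.1],0.037],
    [[0,0,0],[0,0,-0.16],0.037],
    [[0,0,0],[-0.05,0,-0.17],0.045],
    [[0,0,0],[-0.1,0,-0.17],0.045]
  ]
}}

```text
t: 38.75
tool_pos: [0.5321, 0.1755, 0.3326]
orientation: [3.139, 0.001, 2.312]
contact_force: [0.4, 0.8, -1.3]
gripper_width: 0.482
```

```bash
python3 - <<'E'
from h import *
st()
snap('top','c8',(140,130,370,290))
E
```

```text
t 38.75 tcp [0.5321 0.1755 0.3326] rpy [3.139e+00 1.000e-03 2.312e+00] F [ 0.4  0.8 -1.3] g 0.482 q [ 0.27 -0.14  1.52  0.    1.77 -0.47]
c8 scale 3.4782608695652173 origin 140 130
```

View pics/c8.png

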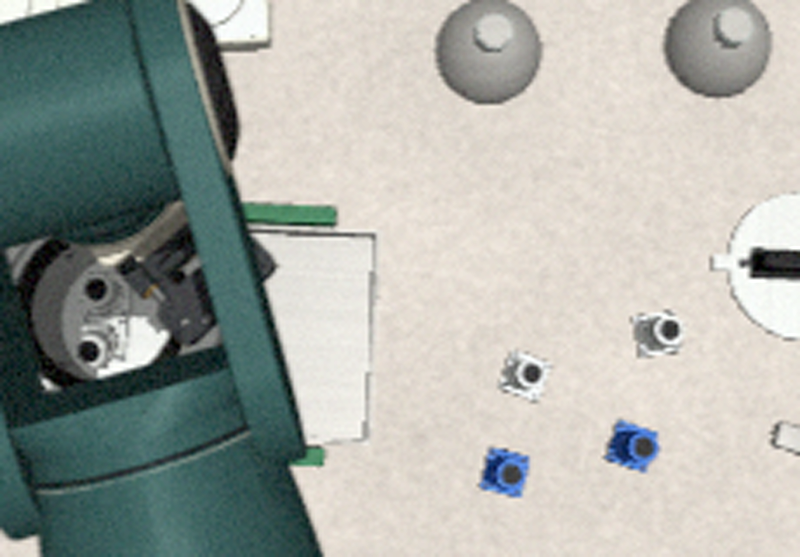

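```bash
python3 - <<'E'
from h import *
delta([.4765,-.2157,.14],[np.pi,0,2.461])
E
```

```text
turn [-0.0002  0.0019 -0.1516] shift [-0.2469 -0.304   0.1914]
```

Request:
{"fn": "move_arm", "kwargs": {
  "plan": [
    [[0,0,0],[-0.035,-0.043,0],0.045],
    [[0,0,-0.04],[-0.07,-0.086,0],0.045],
    [[0,0,-0.08],[-0.105,-0.129,0],0.045],
    [[0,0,-0.12],[-0.14,-0.172,0.02],0.045],
    [[0,0,-0.15],[-0.175,-0.215,0.05],0.045],
    [[0,0,-0.15],[-0.212,-0.26,0.09],0.045],
    [[0,0,-0.15],[-0.247,-0.304,0.13],0.045],
    [[0,0,-0.15],[-0.247,-0.304,0.18],0.045]
  ]
}}

```text
t: 39.8
tool_pos: [0.4731, -0.214, 0.1509]
orientation: [3.141, 0.003, 2.458]
contact_force: [0.9, -0.2, -0.7]
gripper_width: 0.484
```

```bash
python3 - <<'E'
from h import *
st()
delta([.4765,-.2157,.037],[np.pi,0,2.461])
snap('side','c9s',(220,180,370,330))
E
```

```text
t 39.8 tcp [ 0.4731 -0.214   0.1509] rpy [3.141e+00 3.000e-03 2.458e+00] F [ 0.9 -0.2 -0.7] g 0.484 q [-0.47 -0.2   1.86 -0.    1.48 -1.36]
turn [ 0.0003  0.003  -0.003 ] shift [-0.0034  0.0008  0.1139]
c9s scale 4.0 origin 220 180
```

View pics/c9s.png

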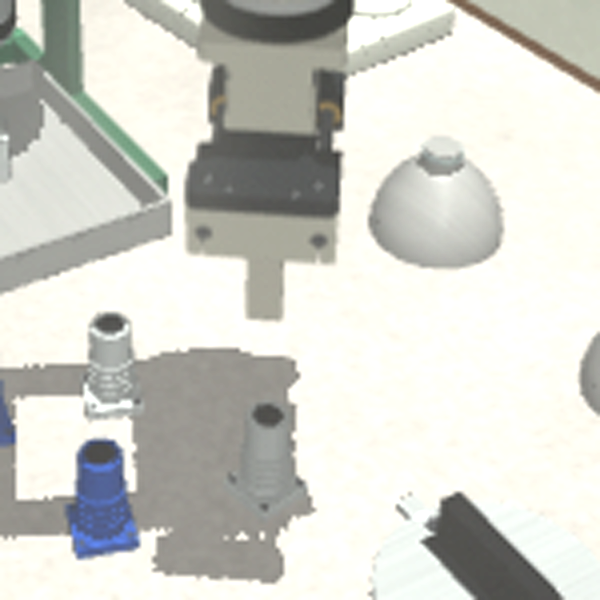

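Request:
{"fn": "move_arm", "kwargs": {
  "plan": [
    [[0,0,0],[-0.004,0.001,0.03],0.045],
    [[0,0,0],[-0.004,0.001,0.07],0.045],
    [[0,0,0],[-0.004,0.001,0.1],0.045],
    [[0,0,0],[-0.004,0.001,0.113],0.045],
    [[0,0,0],[-0.004,0.001,0.113],0.0],
    [[0,0,0],[-0.004,0.001,0.113],0.0],
    [[0,0,0],[-0.004,0.001,0.113],0.0],
    [[0,0,0],[-0.004,0.001,0.113],0.0]
  ]
}}

```text
t: 40.85
tool_pos: [0.4776, -0.2133, 0.0392]
orientation: [3.141, 0.002, 2.461]
contact_force: [-0.3, -0.6, 6.9]
gripper_width: 0.276
```

```bash
python3 - <<'E'
from h import *
st()
p=bpt([.018,-.018,0]);print(p)
delta([p[0],p[1],.32],[np.pi,0,2.311])
E
```

```text
t 40.85 tcp [ 0.4776 -0.2133  0.0392] rpy [3.141e+00 2.000e-03 2.461e+00] F [-0.3 -0.6  6.9] g 0.276 q [-0.47 -0.11  1.97  0.    1.28 -1.36]
[0.49917205 0.2102085  0.223     ]
turn [0.0006 0.0019 0.1497] shift [ 0.2493  0.3428 -0.2811]
```

Request:
{"fn": "move_arm", "kwargs": {
  "plan": [
    [[0,0,0],[0,0,-0.05],0.0],
    [[0,0,0],[0.012,0.016,-0.1],0.0],
    [[0,0,0.05],[0.035,0.048,-0.145],0.0],
    [[0,0,0.1],[0.06,0.082,-0.19],0.0],
    [[0,0,0.15],[0.087,0.12,-0.23],0.0],
    [[0,0,0.15],[0.115,0.158,-0.265],0.0],
    [[0,0,0.15],[0.147,0.202,-0.285],0.0],
    [[0,0,0.15],[0.18,0.248,-0.285],0.0]
  ]
}}

```text
t: 41.85
tool_pos: [0.4932, 0.0947, 0.3253]
orientation: [3.139, 0.002, 2.31]
contact_force: [1.6, -0.5, 0.1]
gripper_width: 0.268
```

```bash
python3 - <<'E'
from h import *
st()
p=bpt([.018,-.018,0])
delta([p[0],p[1],.31],[np.pi,0,2.311])
E
```

```text
t 41.85 tcp [0.4932 0.0947 0.3253] rpy [3.139e+00 2.000e-03 2.310e+00] F [ 1.6 -0.5  0.1] g 0.268 q [ 0.14 -0.27  1.64 -0.    1.77 -0.6 ]
turn [ 0.0029  0.002  -0.0006] shift [0.0814 0.0822 0.0154]
```

Request:
{"fn": "move_arm", "kwargs": {
  "plan": [
    [[0,0,0],[0.03,0.03,0],0.0],
    [[0,0,0],[0.06,0.06,0],0.0],
    [[0,0,0],[0.082,0.083,0],0.0],
    [[0,0,0],[0.082,0.083,0.015],0.0],
    [[0,0,0],[0.082,0.083,0.015],0.0],
    [[0,0,0],[0.082,0.083,0.015],0.0],
    [[0,0,0],[0.082,0.083,0.015],0.0],
    [[0,0,0],[0.082,0.083,0.015],0.0]
  ]
}}

```text
t: 42.85
tool_pos: [0.4993, 0.2092, 0.3082]
orientation: [3.141, 0.0, 2.31]
contact_force: [-0.3, -0.6, 0.1]
gripper_width: 0.273
```

```bash
python3 - <<'E'
from h import *
st()
p=bpt([.018,-.018,0]);print(p)
delta([p[0],p[1],.16],[np.pi,0,2.311])
snap('side','c10s',(140,60,320,260))
E
```

```text
t 42.85 tcp [0.4993 0.2092 0.3082] rpy [3.141 0.    2.31 ] F [-0.3 -0.6  0.1] g 0.273 q [ 0.35 -0.19  1.59 -0.    1.73 -0.39]
[0.49917205 0.2102085  0.223     ]
turn [ 0.0004  0.0002 -0.0008] shift [0.0009 0.0005 0.1482]
c10s scale 3.0 origin 140 60
```

View pics/c10s.png

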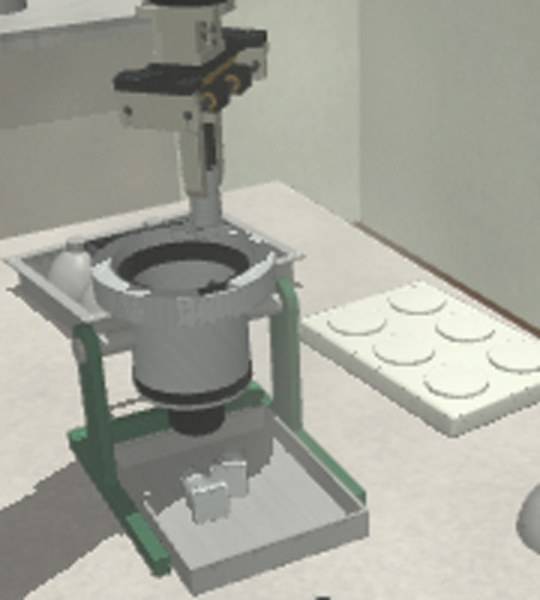

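Request:
{"fn": "move_arm", "kwargs": {
  "plan": [
    [[0,0,0],[0.0,0.0,0.02],0.0],
    [[0,0,0],[0.0,0.0,0.05],0.0],
    [[0,0,0],[0.0,0.0,0.08],0.0],
    [[0,0,0],[0.0,0.0,0.11],0.0],
    [[0,0,0],[0.0,0.0,0.135],0.0],
    [[0,0,0],[0.0,0.0,0.1475],0.0],
    [[0,0,0],[0.0,0.0,0.1475],0.0],
    [[0,0,0],[0.0,0.0,0.1475],0.0]
  ]
}}

```text
t: 43.9
tool_pos: [0.4995, 0.2097, 0.1613]
orientation: [3.14, 0.0, 2.311]
contact_force: [-0.2, -0.0, 0.7]
gripper_width: 0.27
```

Request:
{"fn": "move_arm", "kwargs": {
  "plan": [
    [[0,0,0],[0,0,0],0.037],
    [[0,0,0],[0,0,0],0.037],
    [[0,0,0],[0,0,0],0.037],
    [[0,0,0],[0,0,-0.04],0.037],
    [[0,0,0],[0,0,-0.1],0.037],
    [[0,0,0],[0,0,-0.16],0.037],
    [[0,0,0],[-0.05,-0.03,-0.17],0.045],
    [[0,0,0],[-0.1,-0.07,-0.17],0.045]
  ]
}}

```text
t: 44.9
tool_pos: [0.5152, 0.0892, 0.3316]
orientation: [3.14, 0.001, 2.313]
contact_force: [1.0, -0.5, -0.4]
gripper_width: 0.478
```

```bash
python3 - <<'E'
from h import *
st()
snap('top','c11',(140,130,370,290))
E
```

```text
t 44.9 tcp [0.5152 0.0892 0.3316] rpy [3.140e+00 1.000e-03 2.313e+00] F [ 1.  -0.5 -0.4] g 0.478 q [ 0.12 -0.22  1.59 -0.    1.78 -0.62]
c11 scale 3.4782608695652173 origin 140 130
```

View pics/c11.png

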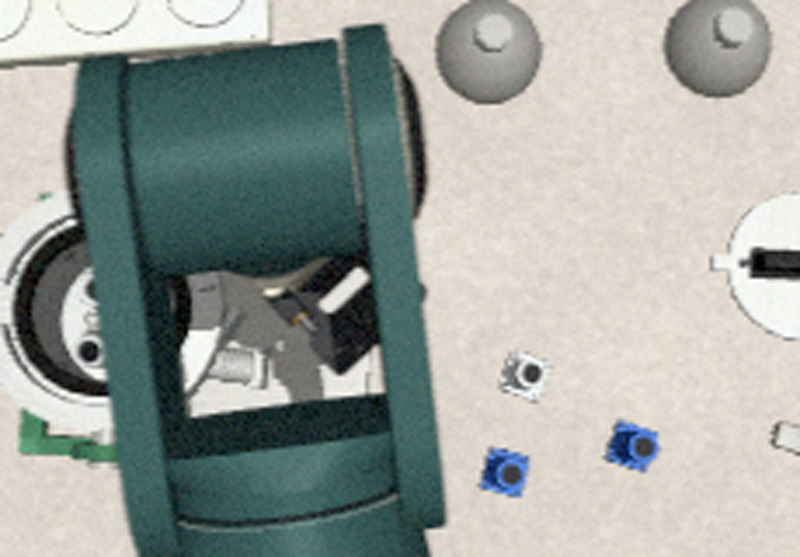

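```bash
python3 - <<'E'
from h import *
delta([.4403,-.0985,.14],[np.pi,0,.436])
E
```

```text
turn [0.0019 0.0022 1.8725] shift [-0.0835 -0.1774  0.1914]
```

Request:
{"fn": "move_arm", "kwargs": {
  "plan": [
    [[0,0,0.18],[-0.015,-0.03,0],0.045],
    [[0,0,0.36],[-0.03,-0.06,0],0.045],
    [[0,0,0.54],[-0.045,-0.1,0],0.045],
    [[0,0,0.72],[-0.06,-0.14,0],0.045],
    [[0,0,0.9],[-0.075,-0.16,0.02],0.045],
    [[0,0,1.08],[-0.0835,-0.177,0.05],0.045],
    [[0,0,1.26],[-0.0835,-0.177,0.08],0.045],
    [[0,0,1.44],[-0.0835,-0.177,0.11],0.045]
  ]
}}

```text
t: 45.95
tool_pos: [0.4403, -0.0912, 0.2195]
orientation: [3.141, -0.0, 0.864]
contact_force: [0.2, 0.1, -0.4]
gripper_width: 0.483
```

```bash
python3 - <<'E'
from h import *
st()
delta([.4403,-.0985,.12],[np.pi,0,.436])
E
```

```text
t 45.95 tcp [ 0.4403 -0.0912  0.2195] rpy [ 3.141 -0.     0.864] F [ 0.2  0.1 -0.4] g 0.483 q [-0.26 -0.39  1.9   0.    1.64  0.45]
turn [ 3.000e-04 -3.000e-04  4.281e-01] shift [-0.0056  0.0047  0.0995]
```

Request:
{"fn": "move_arm", "kwargs": {
  "plan": [
    [[0,0,0.16],[-0.0056,0.0047,0.03],0.045],
    [[0,0,0.32],[-0.0056,0.0047,0.06],0.045],
    [[0,0,0.428],[-0.0056,0.0047,0.08],0.045],
    [[0,0,0.428],[-0.0056,0.0047,0.099],0.045],
    [[0,0,0.428],[-0.0056,0.0047,0.099],0.045],
    [[0,0,0.428],[-0.0056,0.0047,0.099],0.045],
    [[0,0,0.428],[-0.0056,0.0047,0.099],0.045],
    [[0,0,0.428],[-0.0056,0.0047,0.099],0.045]
  ]
}}

```text
t: 46.95
tool_pos: [0.4407, -0.0984, 0.1219]
orientation: [3.141, -0.001, 0.443]
contact_force: [0.1, -0.2, 0.1]
gripper_width: 0.483
```

```bash
python3 - <<'E'
from h import *
st()
delta([.4403,-.0985,.037],[np.pi,0,.436])
snap('side','c12s',(180,180,330,330))
E
```

```text
t 46.95 tcp [ 0.4407 -0.0984  0.1219] rpy [ 3.141e+00 -1.000e-03  4.430e-01] F [ 0.1 -0.2  0.1] g 0.483 q [-0.28 -0.35  2.03 -0.    1.47  0.85]
turn [ 0.0006 -0.0006  0.0071] shift [-0.0004 -0.0001  0.0849]
c12s scale 4.0 origin 180 180
```

View pics/c12s.png

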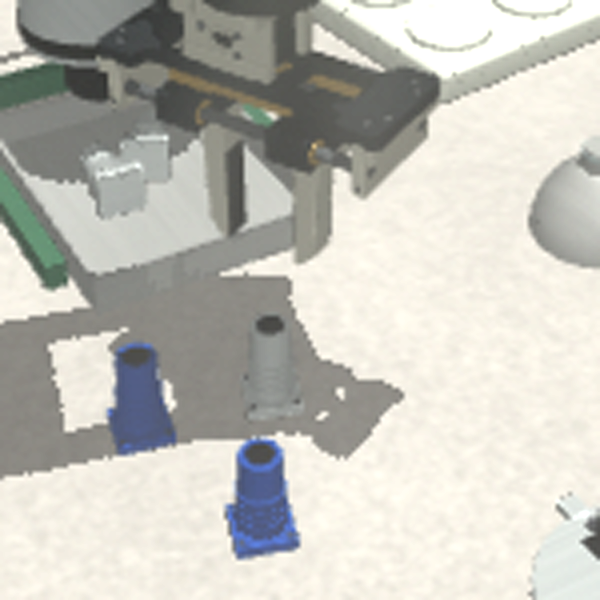

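Request:
{"fn": "move_arm", "kwargs": {
  "plan": [
    [[0,0,0],[0,0,0.04],0.045],
    [[0,0,0],[0,0,0.07],0.045],
    [[0,0,0],[0,0,0.084],0.045],
    [[0,0,0],[0,0,0.084],0.045],
    [[0,0,0],[0,0,0.084],0.0],
    [[0,0,0],[0,0,0.084],0.0],
    [[0,0,0],[0,0,0.084],0.0],
    [[0,0,0],[0,0,0.084],0.0]
  ]
}}

```text
t: 48.0
tool_pos: [0.4409, -0.0985, 0.0382]
orientation: [3.141, -0.001, 0.443]
contact_force: [0.2, 0.7, 6.3]
gripper_width: 0.274
```

```bash
python3 - <<'E'
from h import *
st()
p=bpt([-.018,-.018,0]);print(p)
delta([p[0],p[1],.32],[np.pi,0,.74])
E
```

```text
t 48.0 tcp [ 0.4409 -0.0985  0.0382] rpy [ 3.141e+00 -1.000e-03  4.430e-01] F [0.2 0.7 6.3] g 0.274 q [-0.28 -0.28  2.11 -0.    1.31  0.85]
[0.4632085  0.21182795 0.223     ]
turn [ 0.0011 -0.0009 -0.2972] shift [ 0.1534 -0.2705 -0.2819]
```

Request:
{"fn": "move_arm", "kwargs": {
  "plan": [
    [[0,0,0],[0,0,-0.05],0.0],
    [[0,0,0],[0.0,0.0,-0.11],0.0],
    [[0,0,-0.1],[0.015,-0.027,-0.165],0.0],
    [[0,0,-0.2],[0.03,-0.053,-0.215],0.0],
    [[0,0,-0.297],[0.05,-0.09,-0.25],0.0],
    [[0,0,-0.297],[0.07,-0.124,-0.285],0.0],
    [[0,0,-0.297],[0.095,-0.168,-0.285],0.0],
    [[0,0,-0.297],[0.12,-0.212,-0.285],0.0]
  ]
}}

```text
t: 49.0
tool_pos: [0.4579, 0.1463, 0.3228]
orientation: [3.141, -0.001, 0.74]
contact_force: [-0.9, -0.4, -1.1]
gripper_width: 0.271
```

```bash
python3 - <<'E'
from h import *
st()
p=bpt([-.018,-.018,0])
delta([p[0],p[1],.31],[np.pi,0,.74])
E
```

```text
t 49.0 tcp [0.4579 0.1463 0.3228] rpy [ 3.141e+00 -1.000e-03  7.400e-01] F [-0.9 -0.4 -1.1] g 0.271 q [ 0.26 -0.32  1.68 -0.    1.78  1.09]
turn [ 0.0004 -0.0008 -0.0005] shift [ 0.0481 -0.0449  0.0129]
```

Request:
{"fn": "move_arm", "kwargs": {
  "plan": [
    [[0,0,0],[0.018,-0.017,0],0.0],
    [[0,0,0],[0.036,-0.034,0],0.0],
    [[0,0,0],[0.0485,-0.0455,0],0.0],
    [[0,0,0],[0.0485,-0.0455,0.013],0.0],
    [[0,0,0],[0.0485,-0.0455,0.013],0.0],
    [[0,0,0],[0.0485,-0.0455,0.013],0.0],
    [[0,0,0],[0.0485,-0.0455,0.013],0.0],
    [[0,0,0],[0.0485,-0.0455,0.013],0.0]
  ]
}}

```text
t: 50.0
tool_pos: [0.4633, 0.2107, 0.3096]
orientation: [3.141, -0.0, 0.739]
contact_force: [-0.1, 0.2, -0.4]
gripper_width: 0.274
```

```bash
python3 - <<'E'
from h import *
st()
p=bpt([-.018,-.018,0]);print(p)
delta([p[0],p[1],.16],[np.pi,0,.74])
snap('top','c13',(100,130,330,290))
E
```

```text
t 50.0 tcp [0.4633 0.2107 0.3096] rpy [ 3.141 -0.     0.739] F [-0.1  0.2 -0.4] g 0.274 q [ 0.38 -0.26  1.65 -0.    1.75  1.21]
[0.4632085  0.21182795 0.223     ]
turn [ 0.0002 -0.0005 -0.0006] shift [ 0.0006 -0.0009  0.1496]
c13 scale 3.4782608695652173 origin 100 130
```

View pics/c13.png

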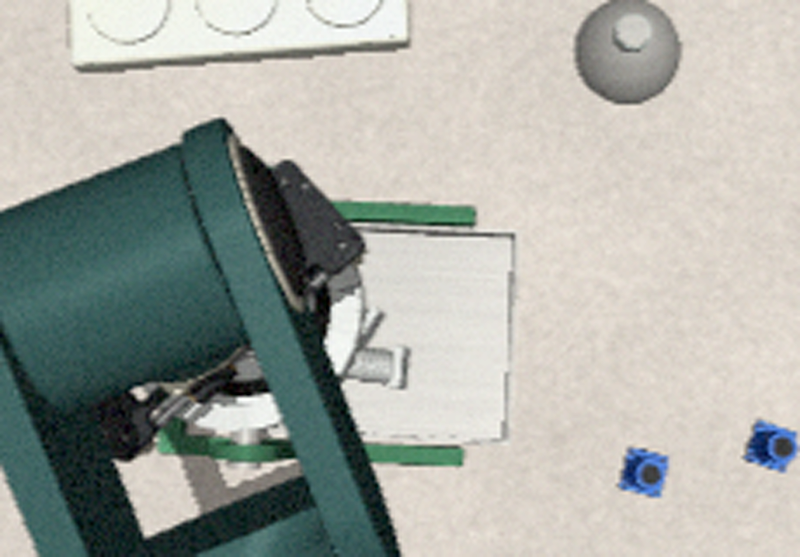

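Request:
{"fn": "move_arm", "kwargs": {
  "plan": [
    [[0,0,0],[0.0005,-0.0008,0.03],0.0],
    [[0,0,0],[0.0005,-0.0008,0.06],0.0],
    [[0,0,0],[0.0005,-0.0008,0.09],0.0],
    [[0,0,0],[0.0005,-0.0008,0.105],0.0],
    [[0,0,0],[0.0005,-0.0008,0.12],0.0],
    [[0,0,0],[0.0005,-0.0008,0.13],0.0],
    [[0,0,0],[0.0005,-0.0008,0.13],0.0],
    [[0,0,0],[0.0005,-0.0008,0.13],0.0]
  ]
}}

```text
t: 51.05
tool_pos: [0.4632, 0.212, 0.1801]
orientation: [3.141, -0.001, 0.74]
contact_force: [-0.2, 0.9, -0.3]
gripper_width: 0.269
```

Free so far; finish the descent, release, and retreat.

Request:
{"fn": "move_arm", "kwargs": {
  "plan": [
    [[0,0,0],[0,0,0.01],0.0],
    [[0,0,0],[0,0,0.019],0.0],
    [[0,0,0],[0,0,0.019],0.0],
    [[0,0,0],[0,0,0.019],0.037],
    [[0,0,0],[0,0,0.019],0.037],
    [[0,0,0],[0,0,0.019],0.037],
    [[0,0,0],[0,0,-0.02],0.037],
    [[0,0,0],[0,0,-0.08],0.037]
  ]
}}

```text
t: 52.05
tool_pos: [0.4625, 0.2116, 0.2591]
orientation: [-3.141, 0.003, 0.74]
contact_force: [0.5, 0.0, 0.5]
gripper_width: 0.394
```

Request:
{"fn": "move_arm", "kwargs": {
  "plan": [
    [[0,0,0],[0,0,-0.06],0.045],
    [[0,0,0],[-0.03,0.03,-0.075],0.045],
    [[0,0,0],[-0.06,0.06,-0.075],0.045],
    [[0,0,0.1],[-0.1,0.1,-0.075],0.045],
    [[0,0,0],[-0.14,0.14,-0.075],0.045],
    [[0,0,0],[-0.18,0.18,-0.075],0.045],
    [[0,0,-0.1],[-0.21,0.21,-0.075],0.045],
    [[0,0,-0.2],[-0.24,0.24,-0.075],0.045]
  ]
}}

```text
t: 53.05
tool_pos: [0.4472, -0.1288, 0.3346]
orientation: [3.141, -0.0, 0.942]
contact_force: [0.9, 0.0, 0.1]
gripper_width: 0.478
```

```bash
python3 - <<'E'
from h import *
st()
snap('top','c14',(110,130,420,280))
snap('top','c14b',(140,180,220,240))
snap('side','c14s')
E
```

```text
t 53.05 tcp [ 0.4472 -0.1288  0.3346] rpy [ 3.141 -0.     0.942] F [0.9 0.  0.1] g 0.478 q [-0.34 -0.35  1.68 -0.    1.81  0.29]
c14 scale 2.5806451612903225 origin 110 130
c14b scale 10.0 origin 140 180
c14s scale 1.5625 origin 0 0
```

View pics/c14.png

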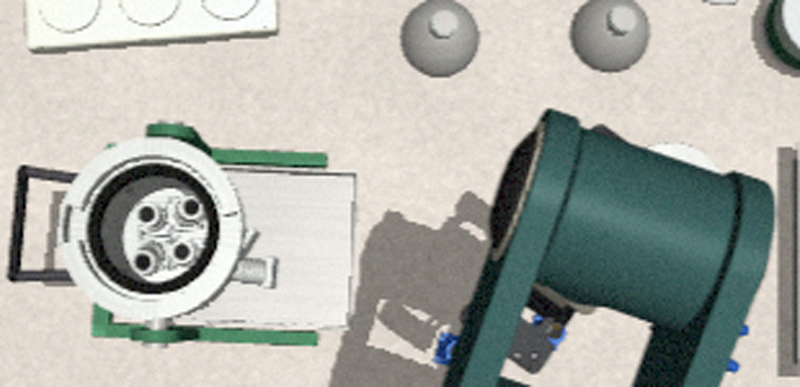

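View pics/c14b.png

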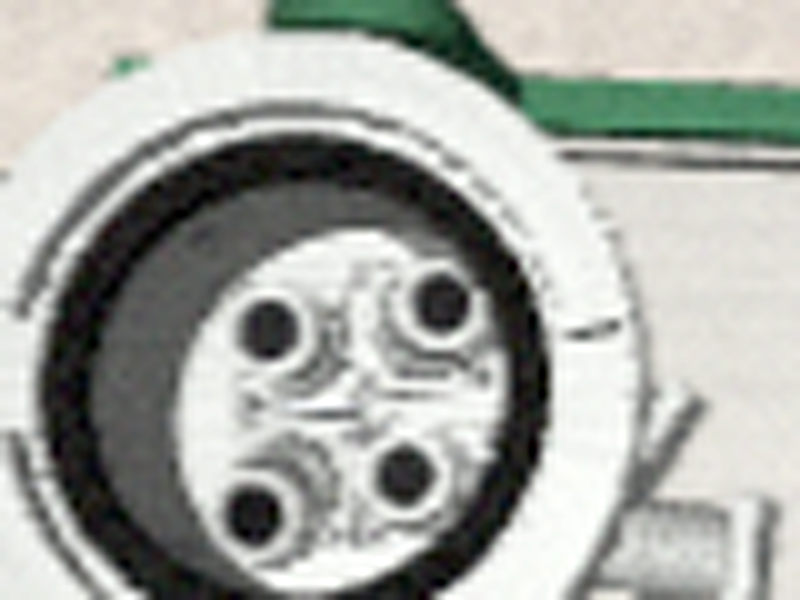

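View pics/c14s.png

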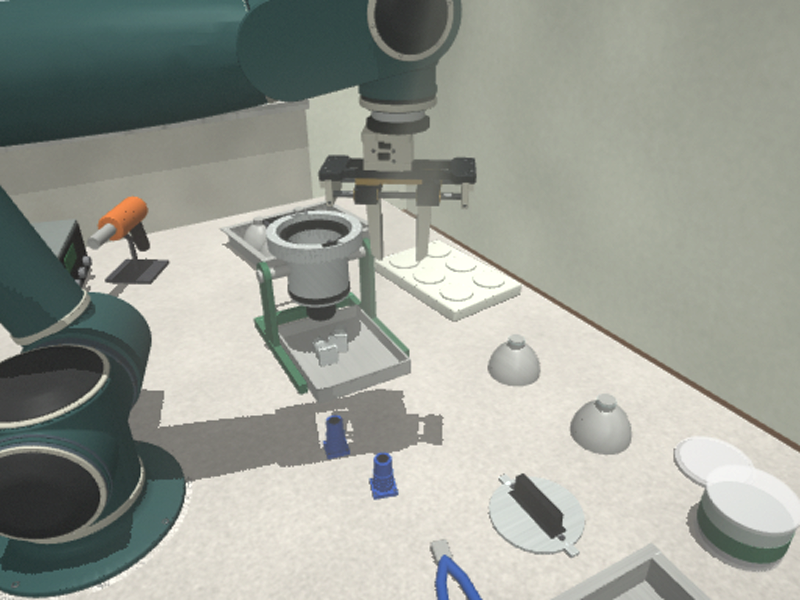

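```bash
python3 - <<'E'
from h import *
delta([.5352,-.3453,.12],[np.pi,0,1.531])
E
```

```text
turn [-2.00e-04  2.00e-04 -5.94e-01] shift [-0.1225  0.1991  0.2143]
```

Request:
{"fn": "move_arm", "kwargs": {
  "plan": [
    [[0,0,-0.1],[-0.025,0.04,0.02],0.045],
    [[0,0,-0.2],[-0.05,0.08,0.05],0.045],
    [[0,0,-0.3],[-0.075,0.12,0.08],0.045],
    [[0,0,-0.4],[-0.1,0.16,0.11],0.045],
    [[0,0,-0.5],[-0.1225,0.199,0.15],0.045],
    [[0,0,-0.594],[-0.1225,0.199,0.19],0.045],
    [[0,0,-0.594],[-0.1225,0.199,0.214],0.045],
    [[0,0,-0.594],[-0.1225,0.199,0.214],0.045]
  ]
}}

```text
t: 54.2
tool_pos: [0.5358, -0.3421, 0.1186]
orientation: [-3.139, -0.002, 1.534]
contact_force: [0.1, -0.2, 0.7]
gripper_width: 0.483
```

```bash
python3 - <<'E'
from h import *
st()
delta([.5352,-.3453,.0125],[np.pi,0,1.531])
snap('side','d1s',(260,200,410,360))
snap('top','d1',(280,150,430,260))
E
```

```text
t 54.2 tcp [ 0.5358 -0.3421  0.1186] rpy [-3.139e+00 -2.000e-03  1.534e+00] F [ 0.1 -0.2  0.7] g 0.483 q [-0.61  0.08  1.65  0.    1.42 -0.57]
turn [-0.0026 -0.0017  0.0026] shift [-0.0034 -0.0002  0.1061]
d1s scale 3.75 origin 260 200
d1 scale 5.333333333333333 origin 280 150
```

View pics/d1s.png

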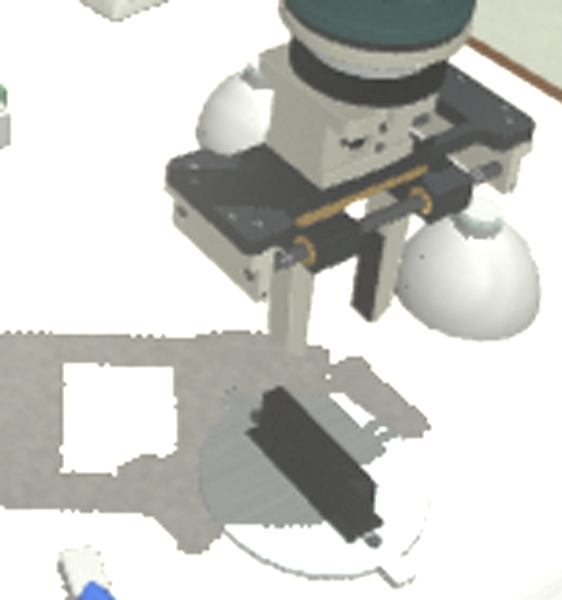

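Request:
{"fn": "move_arm", "kwargs": {
  "plan": [
    [[0,0,0],[-0.0035,0,0.04],0.045],
    [[0,0,0],[-0.0035,0,0.08],0.045],
    [[0,0,0],[-0.0035,0,0.098],0.045],
    [[0,0,0],[-0.0035,0,0.1055],0.045],
    [[0,0,0],[-0.0035,0,0.1055],0.045],
    [[0,0,0],[-0.0035,0,0.1055],0.0],
    [[0,0,0],[-0.0035,0,0.1055],0.0],
    [[0,0,0],[-0.0035,0,0.1055],0.0]
  ]
}}

```text
t: 55.3
tool_pos: [0.536, -0.3471, 0.0153]
orientation: [3.141, 0.0, 1.534]
contact_force: [-0.6, 0.3, 0.4]
gripper_width: 0.21
```

Request:
{"fn": "move_arm", "kwargs": {
  "plan": [
    [[0,0,0],[0,0,0],0.0],
    [[0,0,0],[0,0,0],0.0],
    [[0,0,0],[0,0,0],0.0],
    [[0,0,0],[0,0,0],0.0],
    [[0,0,0],[0,0,0],0.0],
    [[0,0,0],[0,0,0],0.0],
    [[0,0,0],[0,0,0],0.0],
    [[0,0,0],[0,0,0],0.0]
  ],
  "grip_force": 60
}}

```text
t: 56.3
tool_pos: [0.5359, -0.347, 0.0151]
orientation: [3.141, 0.0, 1.534]
contact_force: [-3.2, 1.3, 5.8]
gripper_width: 0.145
```

```bash
python3 - <<'E'
from h import *
delta([.4822,.2277,.34],[np.pi,0,1.529])
E
```

```text
turn [0.0001 0.0002 0.0048] shift [ 0.5723 -0.0748 -0.325 ]
```

Request:
{"fn": "move_arm", "kwargs": {
  "plan": [
    [[0,0,0],[0,0,-0.03],0.0],
    [[0,0,0],[0.0,0,-0.085],0.0],
    [[0,0,0],[0.02,-0.003,-0.135],0.0],
    [[0,0,0],[0.055,-0.007,-0.18],0.0],
    [[0,0,0],[0.095,-0.012,-0.225],0.0],
    [[0,0,0],[0.14,-0.018,-0.265],0.0],
    [[0,0,0],[0.185,-0.024,-0.3],0.0],
    [[0,0,0],[0.24,-0.031,-0.325],0.0]
  ]
}}

```text
t: 57.3
tool_pos: [0.5134, -0.1048, 0.341]
orientation: [3.141, 0.0, 1.533]
contact_force: [1.6, 0.5, -2.7]
gripper_width: 0.147
```

```bash
python3 - <<'E'
from h import *
st()
delta([.4822,.2277,.34],[np.pi,0,1.529])
E
```

```text
t 57.3 tcp [ 0.5134 -0.1048  0.341 ] rpy [3.141 0.    1.533] F [ 1.6  0.5 -2.7] g 0.147 q [-0.25 -0.22  1.57  0.    1.79 -0.21]
turn [0.0007 0.0001 0.004 ] shift [ 0.3311 -0.0437  0.0009]
```

Request:
{"fn": "move_arm", "kwargs": {
  "plan": [
    [[0,0,0],[0.055,-0.007,0],0.0],
    [[0,0,0],[0.11,-0.014,0],0.0],
    [[0,0,0],[0.165,-0.021,0],0.0],
    [[0,0,0],[0.22,-0.028,0],0.0],
    [[0,0,0],[0.27,-0.035,0],0.0],
    [[0,0,0.004],[0.31,-0.041,0],0.0],
    [[0,0,0.004],[0.332,-0.0437,0],0.0],
    [[0,0,0.004],[0.332,-0.0437,0],0.0]
  ]
}}

```text
t: 58.3
tool_pos: [0.482, 0.2286, 0.3391]
orientation: [-3.14, 0.0, 1.532]
contact_force: [0.3, -0.8, -2.2]
gripper_width: 0.146
```

Request:
{"fn": "move_arm", "kwargs": {
  "plan": [
    [[0,0,0],[0,0,0.015],0.0],
    [[0,0,0],[0,0,0.03],0.0],
    [[0,0,0],[0,0,0.045],0.0],
    [[0,0,0],[0,0,0.055],0.0],
    [[0,0,0],[0,0,0.055],0.0],
    [[0,0,0],[0,0,0.055],0.0],
    [[0,0,0],[0,0,0.055],0.0],
    [[0,0,0],[0,0,0.055],0.0]
  ]
}}

```text
t: 59.3
tool_pos: [0.4824, 0.2275, 0.2852]
orientation: [3.141, -0.0, 1.53]
contact_force: [0.4, -0.3, -2.7]
gripper_width: 0.143
```

```bash
python3 - <<'E'
from h import *
st()
delta([.4822,.2277,.26],[np.pi,0,1.529])
snap('side','d2s',(140,60,290,200))
snap('top','d2',(110,150,260,275))
E
```

```text
t 59.3 tcp [0.4824 0.2275 0.2852] rpy [ 3.141 -0.     1.53 ] F [ 0.4 -0.3 -2.7] g 0.143 q [ 0.39 -0.2   1.64  0.    1.7   0.43]
turn [ 0.0005 -0.0002  0.0008] shift [ 0.0002 -0.0002  0.0252]
d2s scale 4.285714285714286 origin 140 60
d2 scale 4.8 origin 110 150
```

View pics/d2s.png

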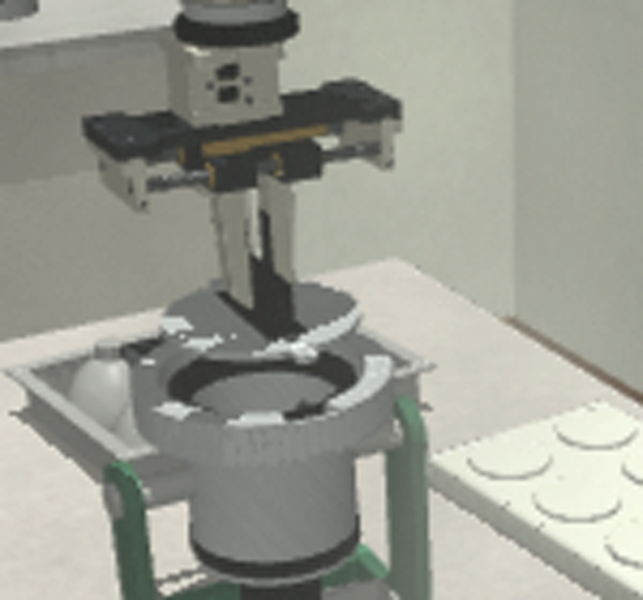

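View pics/d2.png

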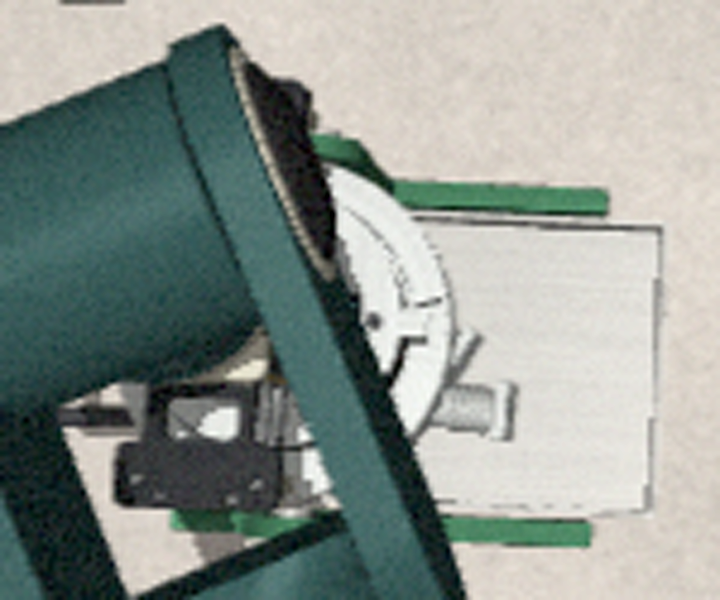

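Request:
{"fn": "move_arm", "kwargs": {
  "plan": [
    [[0,0,0],[0,0,0.01],0.0],
    [[0,0,0],[0,0,0.02],0.0],
    [[0,0,0],[0,0,0.026],0.0],
    [[0,0,0],[0,0,0.032],0.0],
    [[0,0,0],[0,0,0.037],0.0],
    [[0,0,0],[0,0,0.041],0.0],
    [[0,0,0],[0,0,0.041],0.0],
    [[0,0,0],[0,0,0.041],0.0]
  ]
}}

```text
t: 60.4
tool_pos: [0.4824, 0.2274, 0.2441]
orientation: [3.141, -0.0, 1.53]
contact_force: [0.7, -0.0, -2.1]
gripper_width: 0.144
```

```bash
python3 - <<'E'
from h import *
st()
snap('side','d3s',(140,60,290,200))
E
```

```text
t 60.4 tcp [0.4824 0.2274 0.2441] rpy [ 3.141 -0.     1.53 ] F [ 0.7 -0.  -2.1] g 0.144 q [ 0.39 -0.2   1.71 -0.    1.63  0.43]
d3s scale 4.285714285714286 origin 140 60
```

View pics/d3s.png

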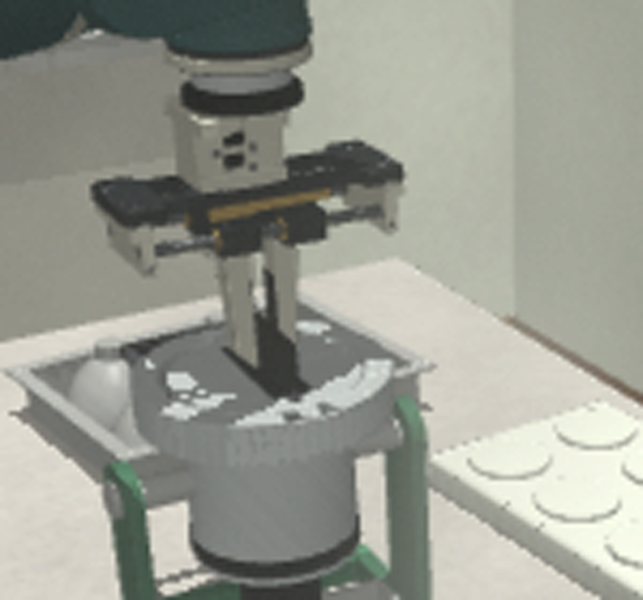

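Request:
{"fn": "move_arm", "kwargs": {
  "plan": [
    [[0,0,0],[0,0,0.003],0.0],
    [[0,0,0],[0,0,0.006],0.0],
    [[0,0,0],[0,0,0.009],0.0],
    [[0,0,0],[0,0,0.012],0.0],
    [[0,0,0],[0,0,0.0142],0.0],
    [[0,0,0],[0,0,0.0142],0.0],
    [[0,0,0],[0,0,0.0142],0.0],
    [[0,0,0],[0,0,0.0142],0.0]
  ]
}}

```text
t: 61.45
tool_pos: [0.4825, 0.2275, 0.2309]
orientation: [3.14, -0.001, 1.53]
contact_force: [-2.1, -1.7, 11.6]
gripper_width: 0.144
```

```bash
python3 - <<'E'
from h import *
st()
snap('side','d4s',(140,60,290,200))
E
```

```text
t 61.45 tcp [0.4825 0.2275 0.2309] rpy [ 3.14e+00 -1.00e-03  1.53e+00] F [-2.1 -1.7 11.6] g 0.144 q [ 0.39 -0.2   1.73  0.    1.61  0.43]
d4s scale 4.285714285714286 origin 140 60
```

View pics/d4s.png

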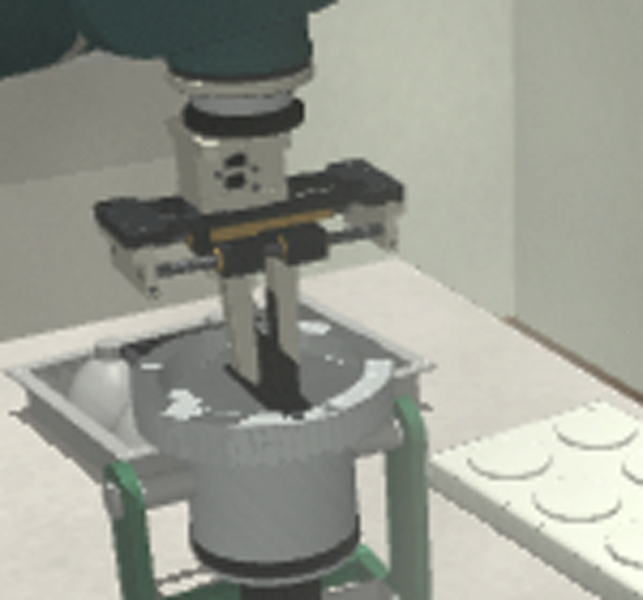

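Request:
{"fn": "move_arm", "kwargs": {
  "plan": [
    [[0,0,0.14],[0.0,0,0],0.0],
    [[0,0,0.28],[0.0,-0.0003,0],0.0],
    [[0,0,0.42],[0.0002,-0.0006,0],0.0],
    [[0,0,0.56],[0.0003,-0.0008,0],0.0],
    [[0,0,0.7],[0.0004,-0.001,0],0.0],
    [[0,0,0.84],[0.0005,-0.0012,0],0.0],
    [[0,0,0.98],[0.0007,-0.0013,0],0.0],
    [[0,0,1.12],[0.0009,-0.0014,0],0.0]
  ]
}}

```text
t: 62.5
tool_pos: [0.4814, 0.2286, 0.231]
orientation: [3.142, -0.002, 0.405]
contact_force: [-0.1, 0.1, 11.0]
gripper_width: 0.147
```

Request:
{"fn": "move_arm", "kwargs": {
  "plan": [
    [[0,0,0.12],[0,0,0],0.0],
    [[0,0,0.24],[0,0,0],0.0],
    [[0,0,0.34],[0,0,0],0.0],
    [[0,0,0.42],[0,0,0],0.0],
    [[0,0,0.46],[0,0,0],0.0],
    [[0,0,0.47],[0,0,0],0.0],
    [[0,0,0.47],[0,0,0],0.0],
    [[0,0,0.47],[0,0,0],0.0]
  ]
}}

```text
t: 63.5
tool_pos: [0.4814, 0.2286, 0.231]
orientation: [-3.141, -0.002, -0.06]
contact_force: [-0.0, -0.8, 11.6]
gripper_width: 0.144
```

```bash
python3 - <<'E'
from h import *
s=st(); print(s['wrist_torque'])
snap('side','d5s',(140,60,290,200))
E
```

```text
t 63.5 tcp [0.4814 0.2286 0.231 ] rpy [-3.141e+00 -2.000e-03 -6.000e-02] F [-0.  -0.8 11.6] g 0.144 q [ 0.4  -0.2   1.73 -0.    1.61  2.03]
[-0.00085522  0.3363655   0.29404343]
d5s scale 4.285714285714286 origin 140 60
```

View pics/d5s.png

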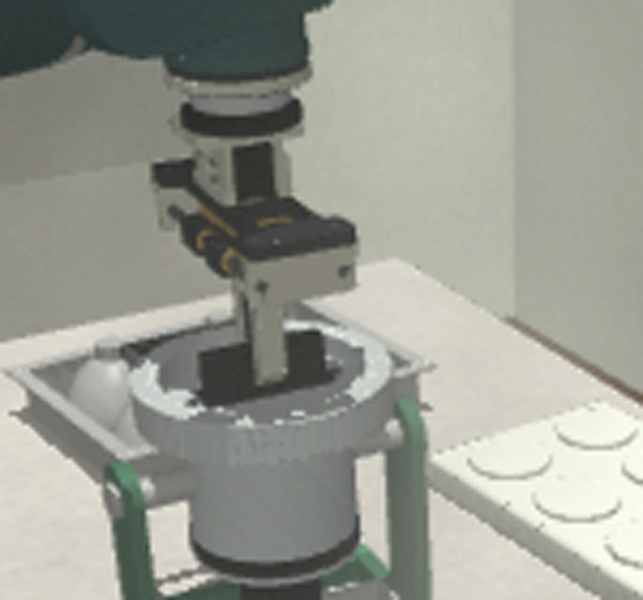

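Request:
{"fn": "move_arm", "kwargs": {
  "plan": [
    [[0,0,0],[0,0,-0.002],0.0],
    [[0,0,0],[0,0,-0.004],0.0],
    [[0,0,0],[0,0,-0.006],0.0],
    [[0,0,0],[0,0,-0.0075],0.0],
    [[0,0,0],[0,0,-0.0075],0.0],
    [[0,0,0],[0,0,-0.0075],0.0],
    [[0,0,0],[0,0,-0.0075],0.0],
    [[0,0,0],[0,0,-0.0075],0.0]
  ]
}}

```text
t: 64.55
tool_pos: [0.481, 0.2284, 0.2372]
orientation: [-3.141, -0.0, -0.06]
contact_force: [2.2, 1.6, 4.8]
gripper_width: 0.145
```

Request:
{"fn": "move_arm", "kwargs": {
  "plan": [
    [[0,0,0],[0,0,-0.001],0.0],
    [[0,0,0],[0,0,-0.001],0.0],
    [[0,0,0],[0,0,-0.002],0.0],
    [[0,0,0],[0,0,-0.002],0.0],
    [[0,0,0],[0,0,-0.003],0.0],
    [[0,0,0],[0,0,-0.003],0.0],
    [[0,0,0],[0,0,-0.003],0.0],
    [[0,0,0],[0,0,-0.003],0.0]
  ]
}}

```text
t: 65.55
tool_pos: [0.4809, 0.2283, 0.2382]
orientation: [3.141, 0.002, -0.06]
contact_force: [8.1, 2.9, -11.6]
gripper_width: 0.146
```

Request:
{"fn": "move_arm", "kwargs": {
  "plan": [
    [[0,0,0],[0,0,0.0015],0.0],
    [[0,0,0],[0,0,0.0015],0.0],
    [[0,0,0],[0,0,0.0015],0.04],
    [[0,0,0],[0,0,0.0015],0.04],
    [[0,0,0],[0,0,0.0015],0.04],
    [[0,0,0],[0,0,0.0015],0.04],
    [[0,0,0],[0,0,-0.03],0.04],
    [[0,0,0],[0,0,-0.08],0.04]
  ]
}}

```text
t: 66.55
tool_pos: [0.4805, 0.2282, 0.3198]
orientation: [3.14, 0.002, -0.06]
contact_force: [-0.3, 0.1, -0.3]
gripper_width: 0.43
```

Request:
{"fn": "move_arm", "kwargs": {
  "plan": [
    [[0,0,0],[0,0,-0.05],0.04],
    [[0,0,0],[-0.01,0.04,-0.06],0.04],
    [[0,0,0],[-0.02,0.09,-0.06],0.04],
    [[0,0,0],[-0.02,0.15,-0.06],0.04],
    [[0,0,0],[-0.02,0.2,-0.06],0.04],
    [[0,0,0],[-0.02,0.26,-0.06],0.04],
    [[0,0,0],[-0.02,0.31,-0.06],0.04],
    [[0,0,0],[-0.02,0.35,-0.06],0.04]
  ]
}}

```text
t: 67.55
tool_pos: [0.4394, -0.1217, 0.3803]
orientation: [3.141, -0.0, -0.061]
contact_force: [0.3, -0.5, 0.7]
gripper_width: 0.43
```

```bash
python3 - <<'E'
from h import *
st()
snap('side','e1s',(150,110,260,260),model()[40:44])
snap('top','e1',(110,170,260,275),model())
snap('top','e2')
E
```

```text
t 67.55 tcp [ 0.4394 -0.1217  0.3803] rpy [ 3.141 -0.    -0.061] F [ 0.3 -0.5  0.7] g 0.43 q [-0.33 -0.36  1.61 -0.    1.88  1.31]
e1s scale 4.0 origin 150 110
e1 scale 5.333333333333333 origin 110 170
e2 scale 1.5625 origin 0 0
```

View pics/e1s.png

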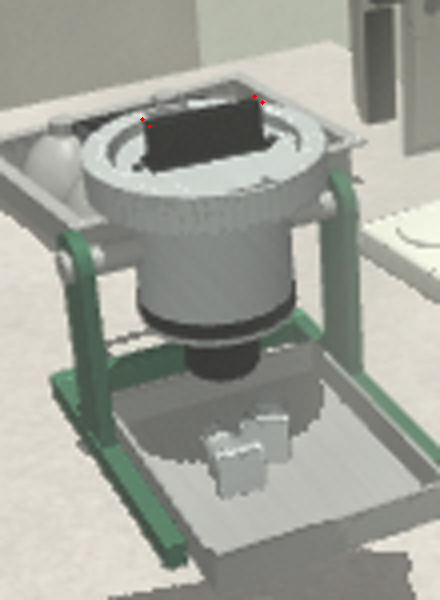

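View pics/e1.png

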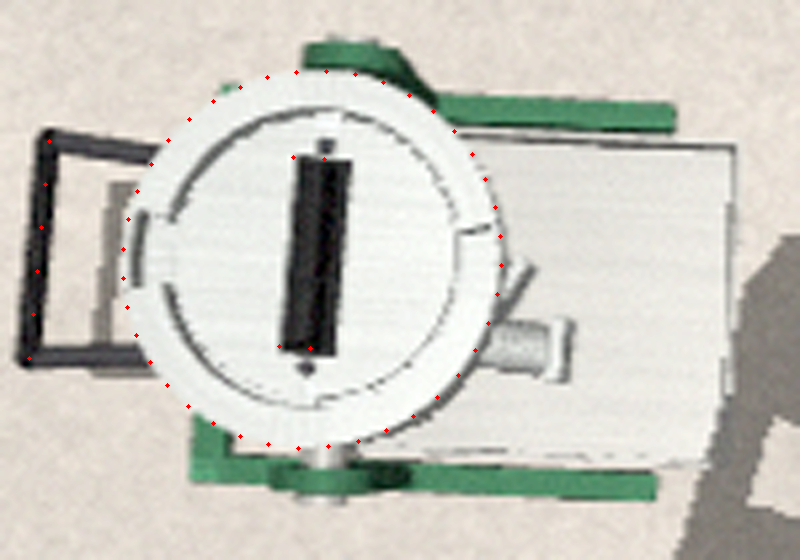

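View pics/e2.png

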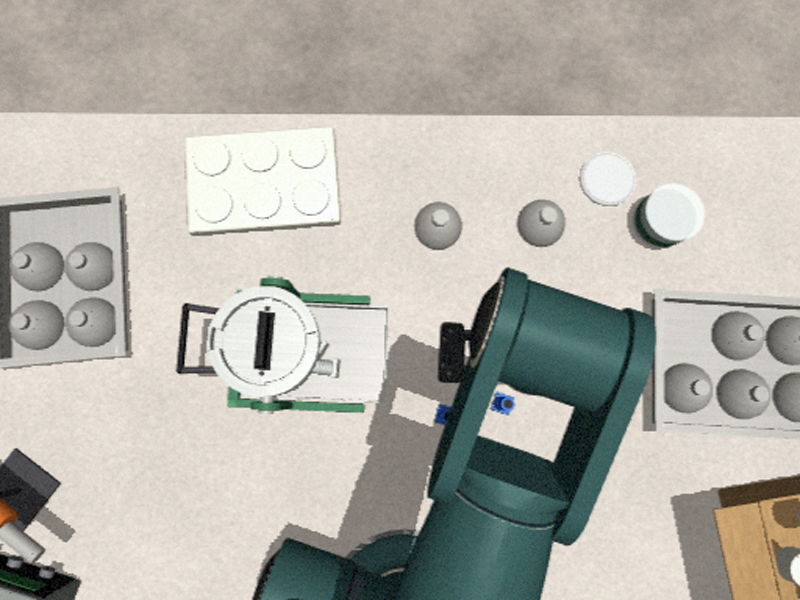

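```bash
python3 - <<'E'
from rig import env
print(env.close_job())
E
```

```text
the job is handed in; nothing more can be done
None
```

The whole job is done and handed in at about 68 s of the 208 s allowed; the hand-in reported no verdict.

**What I did**
- **Lid off:** I pressed the lid about 8 mm, turned it a quarter anticlockwise, lifted it off and laid it flat on the bench.
- **Emptying:** I tipped the barrel to about 2.2 rad by its handle. Two finished bases dropped into the tray, and I stood the barrel back against its stop.
- **Loading:** All four waiting bases now stand in the barrel. I did not touch the blue look-alikes.
- **Lid back on:** I put the ears in the notches, pressed about 8 mm and turned it a quarter clockwise to about -0.06 rad, where the wrist torque rose. I then let the lid spring up.

**Last checks**
- **Lid locked:** After the turn, lifting the lid stopped dead at the predicted locked height, with about 12 N of pull. Its rib matches the original locked view in both cameras, turned by only about 0.015 rad.
- **Barrel and tray:** The barrel looks upright, and both finished bases lie in the tray. Looking into the tilted mouth after pouring I saw no third base, but I had no reading to confirm that.
- **Bystanders:** The reflectors appear unmoved. The cutters were hidden by the arm in the last picture, but the arm did not go near them after the view where they were still in place.
- **Gripper:** It was clear of everything at hand-in.

No check failed or disagreed.

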